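# Press the manifold block into the datum corner of the inspection nest

## Task

Slide the clear guard of the inspection nest to the left along its rail until it is fully open, then stand the blue manifold block flat on the nest floor, right way up, with one long side against the long far stop and one end against the short end stop. Press it firmly into that corner so that it bears on both stops at once, and finish like that, still holding and pressing it there with the guard open. Leave the other things on the bench alone.

Things in the scene. Friction and masses are not known exactly. Their poses are not given: they have to be found in the camera images.
- nest: Fixed grey base plate 200 (x) x 280 (y) x 12 mm. Origin: centre of its underside, on the bench; x points away from the robot, y to its left (yaw within 0.22 rad). Its top, 12 mm up, is the nest floor, slippery as the stops. Aluminium rail, 16 mm wide, top at 74 mm, along y at x = +90 mm. The corner of the stops is in the right half: a block pressed home has its origin at (5, -85, 12) mm here, axes parallel.
- far_stop: Long rigid, polished (slippery, friction 0.15) steel stop at the far side of the corner, 64 mm along y, 12 mm thick, 22 mm high (top 34 mm above the bench). Origin: centre of its contact face, which looks to -x (towards the robot); at (25, -72, 23) mm in the nest frame. Axes as the nest.
- end_stop: Short rigid, polished (slippery, friction 0.15) steel stop at the right-hand end of the corner, 36 mm along x, 12 mm thick, 22 mm high (top 34 mm above the bench). Origin: centre of its contact face, which looks to +y (left); at (0, -115, 23) mm in the nest frame. Axes as the nest.
- guard (a joint): Guard opening in m: 0 shut (over the corner), 0.135 fully open (end of travel), growing along the nest's +y. Starts at 0 to 0.03; slides with about 2 N and stays where left. Clear plate 150 (x) x 110 (y) x 4 mm with yellow edges, top 70 mm above the bench, a 40 mm deep skirt in front; carriage on the rail up to 82 mm.
- guard_handle (a point): Centre of the guard's black handle, an upright bar on the clear plate, 44 mm along the nest's x, 14 mm thick along its y, 22 mm high (from 70 to 92 mm above the bench). When shut it lies at (0, -78, 81) mm in the nest frame.
- block: Blue manifold block, solid, 40 (its x) x 60 (its y) x 48 mm high, about 0.3 kg, loose on the bench to the left of the nest. Origin: centre of its underside; z up. Either end may go to the end stop: a half turn about z makes no difference. The stops reach 22 mm up its sides when it stands in the nest, which leaves the upper 26 mm for the fingers.
- steel_tee: Steel tee fitting 29 x 36 x 14 mm, bystander. Origin: centre of its underside.
- brass_union: Brass union fitting 22 x 39 x 19 mm, bystander. Origin: centre of its underside.
- tube_cutter: Red tube cutter 32 x 58 x 20 mm, bystander. Origin: centre of its underside.
- spanner: Open-ended spanner 22 x 125 x 5 mm, bystander. Origin: centre of its underside.
Not all that is in view belongs to the job. There is more than one size of the block; the one meant has the size given above.

How it is judged:
By the outcome, as a careful person would: the job done as asked, in the order asked, and still so for the second after the job is handed in, while the arm keeps its last pose, push and grip.
It also fails if it takes over 72 s, if anything falls off the work surface, if the arm or the gripper's body presses on something with over 40 N, if the wrist force passes 120 N, or if a joint passes its speed limit or range.

## Robot

A 7-joint arm with a two-finger parallel gripper is mounted at the origin on a cart in front of the work surface, level with it; the furniture and walls round the work are solid. World frame = base frame: x ahead of the robot, y to its left, z up, the work surface at z = 0. Lengths are in mm, angles in degrees, forces in N, time in s.
With the tool pointing down it reaches from about 425 to 875 mm from the base axis. Payload 4.7 kg.
Tool frame: the origin (TCP) lies at the very end of the fingers, on their centre line; the grasp point (between the pads) lies 19 mm behind it (grasp_offset is the distance from the TCP to the grasp point, in mm); z points along the fingers, y is the direction in which the jaws open and shut (so a half turn about z gives the same grasp; the last joint's range is limited). The gripper opens to 87 mm and grips with 3 to 60 N. Pads are 19 mm wide; open, the fingers measure 117 mm over their backs; the gripper's body (75 mm by 190 mm) begins 51 mm behind the grasp point.
Start: joints at [-68.692, 18.392, -4.016, 83.108, 1.295, 78.541, -3.26], TCP at [227.667, 608.846, 222.587] pointing down, gripper open.
Joint ranges: [-163.93, 163.93], [-17.29, 119.83], [-79.2, 71.16], [3.27, 140.29], [-89.18, 269.18], [5.43, 117.66], [-154.24, 154.24]. Speed limits (degrees/s): [147.25, 147.25, 180, 180, 180, 180, 180].

## Interface

Orientations are given as [roll, pitch, yaw] about the fixed x, y, z axes, in that order (R = Rz(yaw) Ry(pitch) Rx(roll)).
In Python, from rig import * gives the robot as it stands.
- The arm moves only by the tool move_arm, never from a script. Its argument "moves" is a list of rows, each an object of numbers: "claw": the closure, from 0 (fully open) to 1 (shut); "dx", "dy", "dz": the shift along the tool's x, y, z scaled (see below); "rx", "ry", "rz": the turn, a rotation vector about the tool's x, y, z scaled (see below). A call has exactly 10 rows; each row shifts and turns the pose as measured when the row begins, along the tool's axes as they then stand; what a row does not reach is not made up. The controller multiplies each number of a shift by 0.4 m and each number of a turn by 90 degrees. A row lasts 1/10 s, in which the tool goes at most 50 mm and 8.59 degrees, less where a joint would pass 70% of its speed; a pose out of reach is approached as far as the arm can. A call with a number of a shift or a turn outside -1 to 1 is refused whole. A call with a gripper value outside its range is refused whole. The fingers move at their own pace and stop on an object; the grip force is fixed at half the most. Time passes only in rows, so rows that do not move let the fingers close, or fill a call up. It gives the time, the measured TCP pose, the force and the opening at its end, in the units of the state.
- read_state(): the state, without advancing time (a new reading comes with each control period).
- read_camera(name): name is "scene" or "side" or "wrist"; returns a dict with "img" (384x512x3 uint8, red, green, blue), "depth" (384x512 float32, mm along the optical axis (not along the pixel's ray), 0 where there is no reading), "camera_matrix" (3x3 intrinsics, pixels), "k1" (the pictures are not rectified: a ray, as slopes to the right and down, at radius r is drawn at 1 + k1 r^2 times it, then the intrinsics apply), "rvec" (rotation vector, rad) and "tvec" (3), from world to camera coordinates, as OpenCV has them. Camera axes: x right, y down, z forward; pixel columns grow to the right and rows downward; lengths in mm; the calibration is good to about 2 mm. A picture is of the moment at which its call begins.
- sign_off(): hands the job in, once; it reports no verdict.
The state is a dict: "time": time; "joints": joint angles; "dq": joint speeds; "tau": joint torques, N m; "ee_pos": TCP position; "eef_rot": TCP orientation; "ft_force": force on the tool from outside, world axes, zero at the start; "moment": the same for the moment, N m; "opening": finger opening in mm.
Only numpy, scipy, OpenCV 4.12 (cv2) and the standard library are available. Lean on these libraries where they do the work, as an engineer would, in place of code of your own. Each camera call takes 0.05 s, during which the arm holds its last target.

## Working session

There is one attempt and no reset: what is moved stays moved. The work goes in short steps, Python scripts to look and compute and a tool call to move; the robot and the scene stay as the last step left them, time stands still between calls to the robot, and variables do not carry over. Pictures are saved under pics/ and viewed, and the job is handed in when it is done.

Besides the shell and the picture viewer there is one more tool, called after "Call:" as name(argument=value, ...), one argument or row to a line, values as JSON. move_arm: Moves the arm, as the interface text tells. Its arguments: {"type":"object","properties":{"moves":{"type":"array"}},"required":["moves"]}

```bash
mkdir -p pics; ls; python3 - <<'E'
from rig import *
import cv2
s=read_state(); print(s)
for n in ["scene","side","wrist"]:
    c=read_camera(n); cv2.imwrite(f"pics/{n}0.png",c["img"][:,:,::-1]); print(n,c["camera_matrix"],c["k1"],c["rvec"],c["tvec"])
E
```

```text
pics
{'time': 0.0, 'joints': array([-68.6935952 ,  18.43706899,  -4.01749471,  83.17437582,
         1.2953952 ,  78.53881462,  -3.26189033]), 'dq': array([ 0.10202099, -0.028254  , -0.00700746,  0.00406337,  0.06220915,
       -0.03308394, -0.05655349]), 'tau': array([-3.51208701e-04, -4.91308272e+01, -4.03923551e-01, -3.12526667e+01,
       -6.38339692e-02,  4.37212118e-02,  1.76461681e-04]), 'ee_pos': array([227.46058266, 608.32876963, 221.48893318]), 'eef_rot': array([-1.79895011e+02,  5.42089706e-03,  1.59503390e+02]), 'ft_force': array([ 0.38087723, -0.10763656, -0.75140055]), 'moment': array([-0.01881844,  0.00938532,  0.00468695]), 'opening': 87.16956998998491}
scene [[417.0000019    0.         262.8023744 ]
 [  0.         417.0000019  191.14680381]
 [  0.           0.           1.        ]] -0.02511404658315299 [ 0.80185817 -2.4480747   1.20386049] [ 544.80932036  124.15839772 1208.77640705]
side [[348.2043376    0.         254.6983811 ]
 [  0.         348.2043376  189.94401952]
 [  0.           0.           1.        ]] -0.05599771910525538 [ 2.23673271 -0.47252001  0.23588572] [-368.62153374  328.92154387  686.40864784]
wrist [[297.47957989   0.         253.93204137]
 [  0.         297.47957989 191.00174992]
 [  0.           0.           1.        ]] -0.06602442559270541 [-2.38413753 -1.65452167 -0.23122395] [-648.83659307  -33.71715639  389.66454109]
```

View pics/scene0.png

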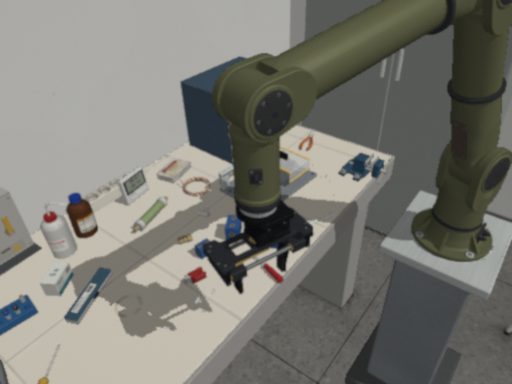

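View pics/side0.png

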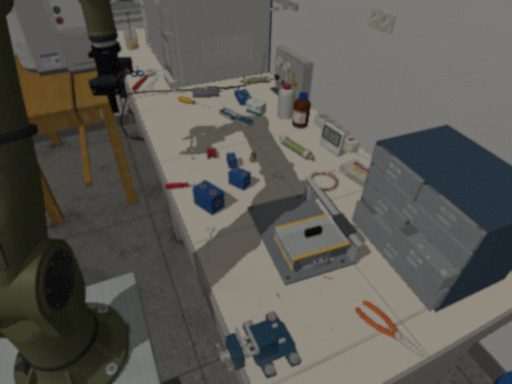

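View pics/wrist0.png

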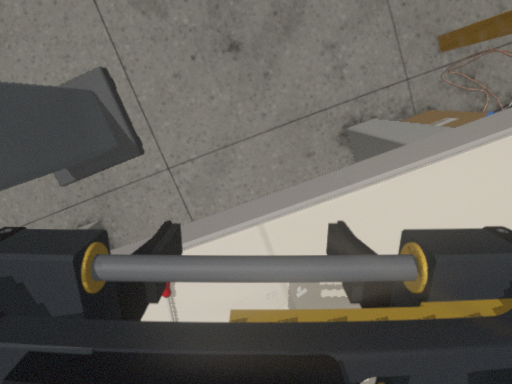

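The side view shows three blue blocks, at about (209,196), (239,179) and (231,160), and the guard handle at (313,231). I'll measure them from the depth image.

```bash
cat > h.py <<'E'
from rig import *
import cv2, numpy as np
def cam(n):
    c=read_camera(n); c["R"]=cv2.Rodrigues(np.array(c["rvec"],float))[0]; c["t"]=np.array(c["tvec"],float).ravel(); return c
def dist(c): return np.array([c["k1"],0,0,0,0.])
def cloud(c):
    h,w=c["depth"].shape; u,v=np.meshgrid(np.arange(w),np.arange(h))
    p=np.stack([u,v],-1).reshape(-1,1,2).astype(float)
    n=cv2.undistortPoints(p,c["camera_matrix"],dist(c)).reshape(h,w,2)
    d=c["depth"].astype(float)
    P=np.dstack([n[...,0]*d,n[...,1]*d,d])
    W=(P-c["t"])@c["R"]
    W[d<=0]=np.nan
    return W
def proj(c,X):
    return cv2.projectPoints(np.array(X,float).reshape(-1,1,3),np.array(c["rvec"],float),c["t"],c["camera_matrix"],dist(c))[0].reshape(-1,2)
E
python3 - <<'E'
from h import *
np.set_printoptions(suppress=True,precision=1)
for n in ["side","scene"]:
    c=cam(n); W=cloud(c); np.savez(f"{n}0.npz",W=W,**{k:c[k] for k in c})
    hsv=cv2.cvtColor(c["img"],cv2.COLOR_RGB2HSV)
    m=((hsv[...,0]>100)&(hsv[...,0]<125)&(hsv[...,1]>120)&(hsv[...,2]>50)).astype(np.uint8)
    k,l,st,ce=cv2.connectedComponentsWithStats(m)
    for i in range(1,k):
        if st[i,4]<40: continue
        w=W[l==i]; w=w[~np.isnan(w[:,0])]
        if len(w)<20: continue
        top=w[w[:,2]>np.percentile(w[:,2],98)-5]
        r=cv2.minAreaRect(top[:,:2].astype(np.float32))
        print(n,ce[i],st[i],"z",np.percentile(w[:,2],[2,98]),"top rect",np.array(r[0]),np.array(r[1]),r[2])
    if n=="side":
        for p in [(313,231),(278,243),(325,180),(300,277),(255,200),(313,226)]: print(p,W[p[1],p[0]])
        im=cv2.resize(c["img"][130:300,160:390],None,fx=3.4,fy=3.4,interpolation=cv2.INTER_CUBIC); cv2.imwrite("pics/crop1.png",im[:,:,::-1])
E
```

```text
side [241.6  96.7] [236  91  12  13  90] z [ 8.7 32.3] top rect [745.9 920.8] [10.5  1. ] 6.155736923217773
side [302.9  95.3] [300  92   7   7  43] z [118.7 134.4] top rect [878.6 616. ] [22.4 26.6] 87.71578216552734
side [236.6 174.1] [228 154  22  35 319] z [ 5.6 48.6] top rect [513.4 365.7] [36.1 60.6] 30.232677459716797
side [206.4 196.9] [194 182  30  32 465] z [ 7.4 63.4] top rect [394.1 306.4] [46. 73.] 25.921100616455078
side [271.8 336.8] [251 321  44  35 695] z [ 8.1 62.1] top rect [ 359.6 -142.8] [39.4 44.6] 1.6523269414901733
side [233.4 344.3] [227 335  14  20 147] z [52.4 62.6] top rect [ 296.6 -140.8] [15.9 40.7] 1.771660327911377
side [505.3 378.6] [497 372  15  12 136] z [-522.  -495.1] top rect [1167.1 -382.6] [74.9 21.5] 6.808752536773682
(313, 231) [568.5  28.6  89.2]
(278, 243) [499.2  70.   34.3]
(325, 180) [776.7 273.7  -1.1]
(300, 277) [509.6 -27.7  10.4]
(255, 200) [529.1 275.7  -1.3]
(313, 226) [590.7  59.8  67.3]
scene [357.3 165.1] [345 155  20  20 193] z [ 7.8 62. ] top rect [ 357.3 -131.4] [28.8 36.9] 6.769231796264648
scene [375.7 169.1] [373 161   8  15  49] z [25.1 61.2] top rect [ 296.5 -131.5] [ 8.2 41.3] 10.408913612365723
scene [ 74.5 198.2] [ 69 194  12  10  93] z [119.9 136.7] top rect [878.7 617.3] [27.2 27.8] 66.65655517578125
scene [232.8 226.4] [226 216  15  23 198] z [ 11.9 394.1] top rect [239.6 643.3] [ 0.8 11.1] 66.26398468017578
scene [200.2 251.1] [196 245   9  13  57] z [ 11.4 329.2] top rect [289.1 686. ] [0.4 5.2] 65.34172058105469
scene [ 15.5 314.1] [  0 296  37  38 620] z [ 5.8 33.2] top rect [745.3 908.8] [ 8.1 33.3] 0.8715032935142517
```

View pics/crop1.png

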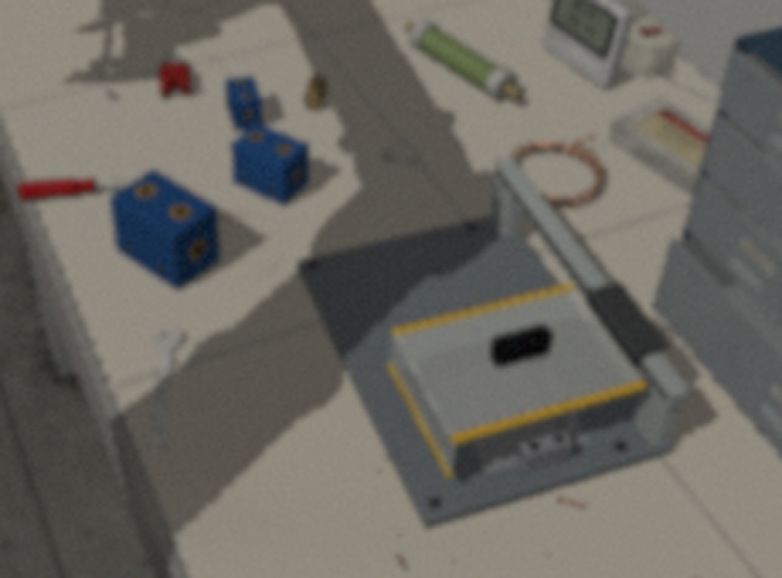

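```bash
python3 - <<'E'
from h import *
np.set_printoptions(suppress=True,precision=1)
z=np.load("side0.npz"); W=z["W"]; 
P=W.reshape(-1,3); P=P[~np.isnan(P[:,0])]
a=P[(P[:,0]>430)&(P[:,0]<730)&(P[:,1]>-140)&(P[:,1]<260)]
f=a[(a[:,2]>7)&(a[:,2]<17)]
h,_,_=np.histogram2d(f[:,0],f[:,1],bins=[np.arange(420,740,10),np.arange(-150,270,10)])
for i in range(h.shape[0]): print(420+10*i,''.join('#' if v>2 else '.' if v==0 else '+' for v in h[i]))
print(cv2.minAreaRect(f[:,:2].astype(np.float32)))
g=a[(a[:,2]>64)&(a[:,2]<100)]
print("hi",len(g))
h,_,_=np.histogram2d(g[:,0],g[:,1],bins=[np.arange(420,740,10),np.arange(-150,270,10)])
for i in range(h.shape[0]): print(420+10*i,''.join('#' if v>2 else '.' if v==0 else '+' for v in h[i]))
E
```

```text
420 .........................................
430 .........................................
440 .........................................
450 .........................................
460 ............#............................
470 ............#############++..............
480 ...........+#########################+++.
490 ...........+############################+
500 ...........#####++######################+
510 ...........######.........+#############+
520 ...........######+..........############.
530 ...........#######...........###########.
540 ...........######............###########.
550 ...........######............###########.
560 ...........##..##............##########+.
570 ...........##..##............##########+.
580 ...........##..##............##########+.
590 ...........###+##...........+##########+.
600 ..........+####.............+##########..
610 .+........+#####............+##########..
620 ...........######...........+##########..
630 ..........#######...........+##########..
640 ..........#######...........###########..
650 ..........######+...........##########
[... 1159 characters left out ...]
..........
580 ............#######++###.................
590 ............#######.####.................
600 ............############.................
610 ............############.................
620 ............############.................
630 ............############.................
640 ...........+############.................
650 ..........##############+................
660 ..........+##########################+...
670 ..............#########################..
680 ..............................+++#+####..
690 .........................................
700 .+##.....................................
710 ..######.................................
720 .........................................
```

```bash
cat >> h.py <<'E'
from scipy.spatial.transform import Rotation as Ro
def tool():
    s=read_state(); return s, Ro.from_euler('xyz',s["eef_rot"],degrees=True).as_matrix(), np.array(s["ee_pos"])
def rows(target,yaw,n=10):
    "total shift in tool units & rz to reach target with tool down at yaw"
    s,R,p=tool(); d=R.T@(np.array(target)-p)
    Rt=Ro.from_euler('xyz',[180,0,yaw],degrees=True).as_matrix()
    rv=Ro.from_matrix(R.T@Rt).as_rotvec(degrees=True)
    print("t",round(s["time"],2),"pose",p.round(1),np.round(s["eef_rot"],2),"F",np.round(s["ft_force"],1),"op",round(s["opening"],1))
    print("shift tool mm",d.round(1),"units",(d/400).round(4)," rotvec deg",rv.round(2),"units",(rv/90).round(4))
E
python3 - <<'E'
from h import *
np.set_printoptions(suppress=True,precision=2)
c=cam("wrist"); s,R,p=tool()
C=-c["R"].T@c["t"]; print("cam in tool",R.T@(C-p),"axes rows x,y,z in tool\n",c["R"]@R)
z=np.load("side0.npz"); W=z["W"]
hsv=cv2.cvtColor(z["img"],cv2.COLOR_RGB2HSV)
m=((hsv[...,0]>100)&(hsv[...,0]<125)&(hsv[...,1]>120)&(hsv[...,2]>50))
w=W[m]; 
b=w[(abs(w[:,0]-500)<130)&(abs(w[:,1]-390)<130)]
h,_,_=np.histogram2d(b[:,0],b[:,1],bins=[np.arange(400,620,8),np.arange(260,520,8)])
zz=np.full(h.shape,-1)
for q in b:
    i,j=int((q[0]-400)//8),int((q[1]-260)//8)
    if 0<=i<h.shape[0] and 0<=j<h.shape[1]: zz[i,j]=max(zz[i,j],q[2])
for i in range(len(zz)): print(400+8*i,''.join('%3s'%('.' if v<0 else v) for v in zz[i]))
rows([480,180,330],175.3)
E
```

```text
cam in tool [  75.3    -0.45 -161.19] axes rows x,y,z in tool
 [[ 0.    1.   -0.  ]
 [-0.96  0.   -0.28]
 [-0.28  0.    0.96]]
400   . 63 61  .  . 63 62 63 62 62  .  .  .  .  .  .  .  .  .  .  .  .  .  .  .  .  .  .  .  .  .  .
408   . 62 62 61 62 63 63 61 63  .  .  .  .  .  .  .  .  .  .  .  .  .  .  .  .  .  .  .  .  .  .  .
416   .  . 61 62 62 58 60  .  .  .  .  .  .  .  .  .  .  .  .  .  .  .  .  .  .  .  .  .  .  .  .  .
424   .  . 60 61  .  .  .  .  .  .  .  .  .  .  .  .  .  .  .  .  .  .  .  .  .  .  .  .  .  .  .  .
432   .  .  .  .  .  .  .  .  .  .  .  .  .  .  .  .  .  .  .  .  .  .  .  .  .  .  .  .  .  .  .  .
440   .  .  .  .  .  .  .  .  .  .  .  .  .  .  .  .  .  .  .  .  .  .  .  .  .  .  .  .  .  .  .  .
448   .  .  .  .  .  .  .  .  .  .  .  .  .  .  .  .  .  .  .  .  .  .  .  .  .  .  .  .  .  .  .  .
456   .  .  .  .  .  .  .  .  .  .  .  .  .  .  .  .  .  .  .  .  .  .  .  .  .  .  .  .  .  .  .  .
464   .  .  .  .  .  .  .  .  .  .  .  .  .  .  .  .  .  .  .  .  .  .  .  .  .  .  .  .  .  .  .  .
472   .  .  .  .  .  .  .  .  .  .  .  .  .  .  .  .  .  .  .  .
[... 1261 characters left out ...]
.  .  .  .  .  .  .  .  .  .  .  .  .  .  .  .  .  .  .  .  .  .  .  .  .  .  .  .  .  .
584   .  .  .  .  .  .  .  .  .  .  .  .  .  .  .  .  .  .  .  .  .  .  .  .  .  .  .  .  .  .  .  .
592   .  .  .  .  .  .  .  .  .  .  .  .  .  .  .  .  .  .  .  .  .  .  .  .  .  .  .  .  .  .  .  .
600   .  .  .  .  .  .  .  .  .  .  .  .  .  .  .  .  .  .  .  .  .  .  .  .  .  .  .  .  .  .  .  .
608   .  .  .  .  .  .  .  .  .  .  .  .  .  .  .  .  .  .  .  .  .  .  .  .  .  .  .  .  .  .  .  .
t 0.3 pose [227.6 608.7 222.2] [-179.97    0.    159.5 ] F [-0.2  0.2 -0.2] op 86.7
shift tool mm [-386.5 -313.2 -107.6] units [-0.97 -0.78 -0.27]  rotvec deg [ -0.03  -0.   -15.8 ] units [-0.   -0.   -0.18]
```

```bash
python3 - <<'E'
from h import *
rows([620,180,330],175.3)
E
```

```text
t 0.3 pose [227.6 608.7 222.2] [-179.97    0.    159.5 ] F [-0.2  0.2 -0.2] op 86.7
shift tool mm [-517.7 -264.2 -107.6] units [-1.2942 -0.6604 -0.2691]  rotvec deg [ -0.03  -0.   -15.8 ] units [-0.0004 -0.     -0.1756]
```

Call:
move_arm(
  moves=[
    {"dx": -0.08, "dy": -0.04, "dz": -0.07},
    {"dx": -0.1, "dy": -0.05, "dz": -0.04},
    {"dx": -0.105, "dy": -0.054, "dz": -0.02},
    {"dx": -0.105, "dy": -0.054, "dz": -0.02},
    {"dx": -0.105, "dy": -0.054, "dz": -0.02},
    {"dx": -0.105, "dy": -0.054, "dz": -0.02},
    {"dx": -0.105, "dy": -0.054, "dz": -0.02},
    {"dx": -0.105, "dy": -0.054, "dz": -0.02},
    {"dx": -0.105, "dy": -0.054, "dz": -0.02},
    {"dx": -0.105, "dy": -0.054, "dz": -0.02},
  ],
)

```text
invalid input at $.moves[0]: expected keys claw, dx, dy, dz, rx, ry, rz
```

```bash
python3 - <<'E'
from h import *
rows([620,180,330],175.3)
E
```

```text
t 0.3 pose [227.6 608.7 222.2] [-179.97    0.    159.5 ] F [-0.2  0.2 -0.2] op 86.7
shift tool mm [-517.7 -264.2 -107.6] units [-1.2942 -0.6604 -0.2691]  rotvec deg [ -0.03  -0.   -15.8 ] units [-0.0004 -0.     -0.1756]
```

Call:
move_arm(
  moves=[
    {"claw": 0, "dx": -0.08, "dy": -0.04, "dz": -0.07, "rx": 0, "ry": 0, "rz": 0},
    {"claw": 0, "dx": -0.1, "dy": -0.05, "dz": -0.04, "rx": 0, "ry": 0, "rz": 0},
    {"claw": 0, "dx": -0.105, "dy": -0.054, "dz": -0.02, "rx": 0, "ry": 0, "rz": 0},
    {"claw": 0, "dx": -0.105, "dy": -0.054, "dz": -0.02, "rx": 0, "ry": 0, "rz": 0},
    {"claw": 0, "dx": -0.105, "dy": -0.054, "dz": -0.02, "rx": 0, "ry": 0, "rz": 0},
    {"claw": 0, "dx": -0.105, "dy": -0.054, "dz": -0.02, "rx": 0, "ry": 0, "rz": 0},
    {"claw": 0, "dx": -0.105, "dy": -0.054, "dz": -0.02, "rx": 0, "ry": 0, "rz": 0},
    {"claw": 0, "dx": -0.105, "dy": -0.054, "dz": -0.02, "rx": 0, "ry": 0, "rz": 0},
    {"claw": 0, "dx": -0.105, "dy": -0.054, "dz": -0.02, "rx": 0, "ry": 0, "rz": 0},
    {"claw": 0, "dx": -0.105, "dy": -0.054, "dz": -0.02, "rx": 0, "ry": 0, "rz": 0},
  ],
)

```text
time: 1.3
ee_pos: [541.5, 267.1, 331.1]
eef_rot: [-180.0, -0.2, 160.6]
ft_force: [1.4, 0.9, -0.2]
opening: 87.2
```

```bash
python3 - <<'E'
from h import *
rows([620,180,330],175.3)
E
```

```text
t 1.3 pose [541.5 267.1 331.1] [-179.97   -0.23  160.64] F [ 1.4  0.9 -0.2] op 87.2
shift tool mm [-102.9  -56.1    0.8] units [-0.2573 -0.1403  0.0019]  rotvec deg [  0.    -0.24 -14.66] units [ 0.     -0.0026 -0.1629]
```

Call:
move_arm(
  moves=[
    {"claw": 0, "dx": -0.09, "dy": -0.05, "dz": 0, "rx": 0, "ry": 0, "rz": 0},
    {"claw": 0, "dx": -0.09, "dy": -0.05, "dz": 0, "rx": 0, "ry": 0, "rz": 0},
    {"claw": 0, "dx": -0.08, "dy": -0.04, "dz": 0, "rx": 0, "ry": 0, "rz": 0},
    {"claw": 0, "dx": 0, "dy": 0, "dz": 0, "rx": 0, "ry": 0, "rz": -0.055},
    {"claw": 0, "dx": 0, "dy": 0, "dz": 0, "rx": 0, "ry": 0, "rz": -0.055},
    {"claw": 0, "dx": 0, "dy": 0, "dz": 0, "rx": 0, "ry": 0, "rz": -0.053},
    {"claw": 0, "dx": 0, "dy": 0, "dz": 0, "rx": 0, "ry": 0, "rz": 0},
    {"claw": 0, "dx": 0, "dy": 0, "dz": 0, "rx": 0, "ry": 0, "rz": 0},
    {"claw": 0, "dx": 0, "dy": 0, "dz": 0, "rx": 0, "ry": 0, "rz": 0},
    {"claw": 0, "dx": 0, "dy": 0, "dz": 0, "rx": 0, "ry": 0, "rz": 0},
  ],
)

```text
time: 2.3
ee_pos: [629.5, 163.7, 331.6]
eef_rot: [-179.8, 0.0, 174.6]
ft_force: [-0.5, 0.8, 0.8]
opening: 87.3
```

```bash
python3 - <<'E'
from h import *
for n in ["wrist","side","scene"]:
    c=cam(n); W=cloud(c); np.savez(f"{n}1.npz",W=W,**{k:c[k] for k in c})
    cv2.imwrite(f"pics/{n}1.png",c["img"][:,:,::-1])
rows([620,180,330],175.3)
E
```

```text
t 2.45 pose [629.5 163.7 331.6] [-1.7979e+02  4.0000e-02  1.7466e+02] F [-0.7  0.8 -0.5] op 87.1
shift tool mm [11.  15.3  1.5] units [0.0275 0.0383 0.0039]  rotvec deg [-0.21  0.04 -0.64] units [-0.0023  0.0004 -0.0072]
```

View pics/wrist1.png

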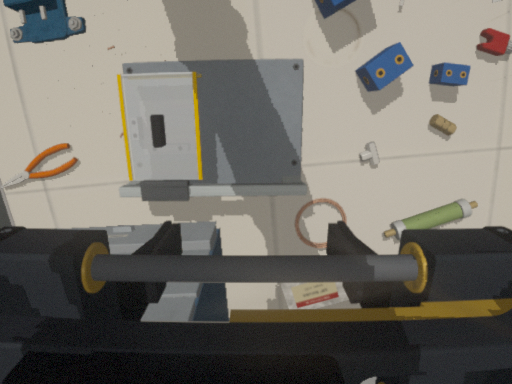

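View pics/scene1.png

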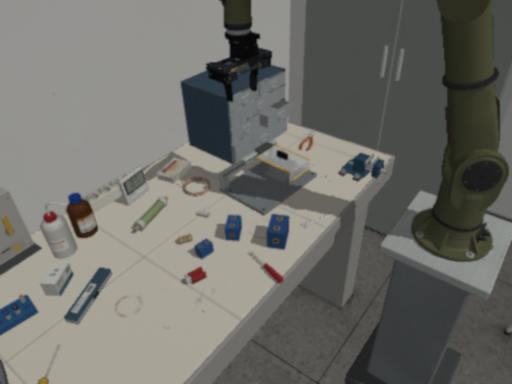

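The wrist view shows the nest plate with its near corners at about (124,63) and (302,58), the guard with its handle at (158,131), the rail at row 190, and the medium block at (385,67). Three things could be taken for the block: the large one at wrist (335,5), the small one at (450,75), and the medium one at (385,67), which measures 40x60x48. I'll crop in on the medium one to confirm and measure it precisely.

```bash
python3 - <<'E'
from h import *
np.set_printoptions(suppress=True,precision=1)
z=np.load("wrist1.npz"); im=z["img"]
a=cv2.resize(im[35:205,105:315],None,fx=3.7,fy=3.5,interpolation=cv2.INTER_CUBIC); cv2.imwrite("pics/nest1.png",a[:,:,::-1])
b=cv2.resize(im[30:110,340:480],None,fx=5.5,fy=5.5,interpolation=cv2.INTER_CUBIC); cv2.imwrite("pics/blk1.png",b[:,:,::-1])
for n in ["wrist","side","scene"]:
    z=np.load(n+"1.npz"); W=z["W"]
    hsv=cv2.cvtColor(z["img"],cv2.COLOR_RGB2HSV)
    m=((hsv[...,0]>100)&(hsv[...,0]<125)&(hsv[...,1]>120)&(hsv[...,2]>40))
    w=W[m]; w=w[(abs(w[:,0]-513)<45)&(abs(w[:,1]-366)<45)&(w[:,2]>42)&(w[:,2]<55)]
    print(n,len(w),w.mean(0),cv2.minAreaRect(w[:,:2].astype(np.float32)))
    P=W.reshape(-1,3); c=P[(P[:,0]>650)&(P[:,0]<900)&(P[:,1]>-300)&(P[:,1]<100)&(P[:,2]>110)]
    if len(c): print(" tall: ",np.percentile(c,[1,99],axis=0))
    # dark handle
    v=hsv[...,2]; hm=(v<45)
    w=W[hm]; w=w[(w[:,2]>72)&(w[:,2]<100)&(w[:,0]>530)&(w[:,0]<620)&(w[:,1]>-20)&(w[:,1]<100)]
    if len(w): print(" handle",len(w),w.mean(0),cv2.minAreaRect(w[:,:2].astype(np.float32)))
E
```

```text
wrist 922 [514.4 365.   47.1] ((514.751708984375, 365.6227722167969), (38.93970489501953, 58.79590606689453), 31.471595764160156)
 tall:  [[750.7  35.4 114.1]
 [847.   88.1 245.3]]
 handle 1 [575.6  40.8  90.8] ((575.6002807617188, 40.77410888671875), (0.0, 0.0), 0.0)
side 103 [511.6 360.   46.3] ((511.9775390625, 365.3775634765625), (37.729103088378906, 63.999755859375), 24.370744705200195)
 tall:  [[ 707.3 -234.2  112.4]
 [ 895.3   82.1  264.2]]
 handle 115 [569.9  30.7  85.4] ((570.9379272460938, 30.951744079589844), (10.833602905273438, 40.80320739746094), 79.52538299560547)
scene 127 [508.7 371.2  46.5] ((512.762451171875, 367.5301208496094), (36.77299118041992, 59.43424987792969), 36.3770637512207)
 tall:  [[ 707.4 -227.4  111.4]
 [ 895.3   89.8  264.8]]
 handle 44 [567.6  40.7  85.5] ((568.902099609375, 40.627166748046875), (12.395425796508789, 38.80073547363281), 77.76630401611328)
```

View pics/nest1.png

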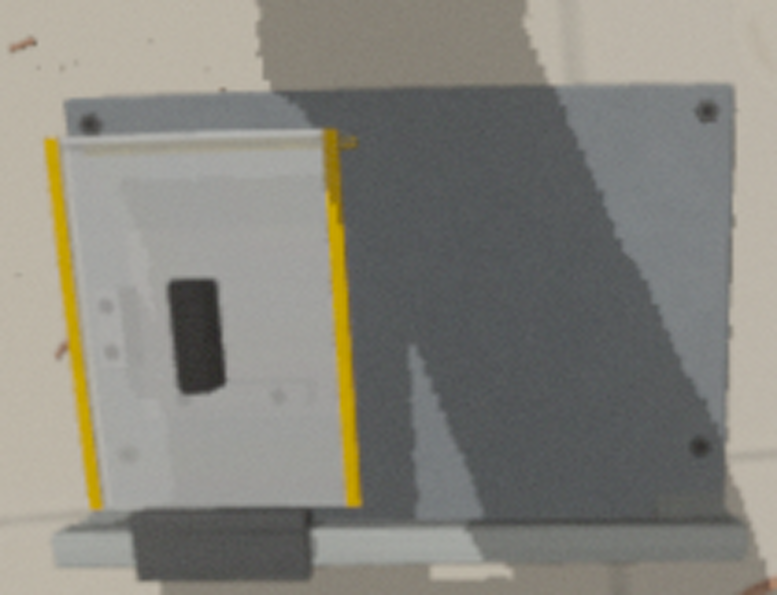

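View pics/blk1.png

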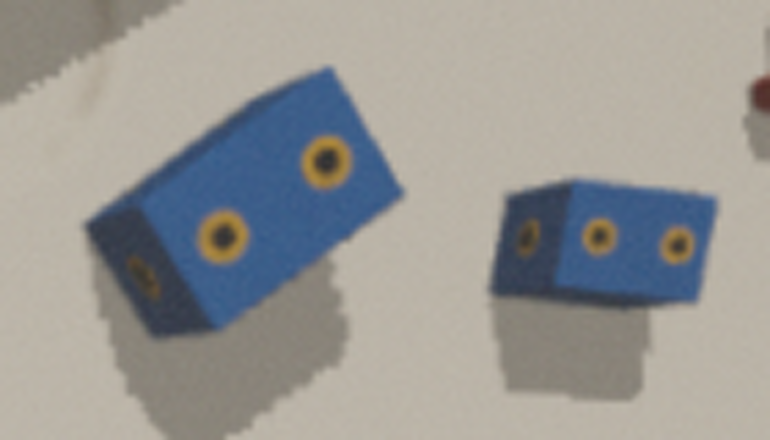

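```bash
cat > fit.py <<'E'
from h import *
from scipy.optimize import least_squares
np.set_printoptions(suppress=True,precision=2)
w=dict(np.load("wrist1.npz")); s=dict(np.load("side1.npz"))
nx=lambda u,v:(105+u/3.7-0.5*(1-1/3.7),35+v/3.5-0.5*(1-1/3.5))
sx=lambda u,v:(160+u/3.4,130+v/3.4)
obs=[(w,(-100,-140,12),nx(66,99)),(w,(-100,140,12),nx(735,84)),(s,(-100,140,12),sx(305,264)),(s,(-100,-140,12),sx(428,522))]
def T(p,X):
    c,n=np.cos(p[2]),np.sin(p[2]); return [p[0]+c*X[0]-n*X[1],p[1]+n*X[0]+c*X[1],X[2]]
def fit(obs):
    f=lambda p:np.concatenate([(proj(c,T(p,X))[0]-np.array(uv)) for c,X,uv in obs])
    r=least_squares(f,[575,108,-.08]); return r.x,r.fun
for nm,o in [("wrist",obs[:2]),("side",obs[2:]),("all",obs)]:
    p,r=fit(o); print(nm,p[:2],np.degrees(p[2]),r)
    if nm!="side":
      for q in (0,.01,.02,.03):
        print(q,"handle px",proj(w,T(p,(0,-78+1000*q,92)))[0])
print("handle obs top", nx(194,330))
p,_=fit(obs[:2])
im=w["img"].copy(); 
def poly(pts,col):
    u=np.array([proj(w,T(p,X))[0] for X in pts]); return u
big=cv2.resize(im[35:205,105:315],None,fx=3.7,fy=3.5,interpolation=cv2.INTER_CUBIC)
def draw(pts,col):
    u=poly(pts,col); u=np.c_[(u[:,0]-105+.37)*3.7,(u[:,1]-35+.37)*3.5].astype(np.int32)
    cv2.polylines(big,[u.reshape(-1,1,2)],True,col,1)
draw([(-100,-140,12),(-100,140,12),(100,140,12),(100,-140,12)],(255,0,0))
draw([(82,-140,74),(82,140,74),(98,140,74),(98,-140,74)],(0,255,0))
draw([(25,-104,34),(25,-40,34),(37,-40,34),(37,-104,34)],(255,0,255))
draw([(-18,-115,34),(18,-115,34),(18,-127,34),(-18,-127,34)],(255,0,255))
cv2.imwrite("pics/fit1.png",big[:,:,::-1])
E
python3 fit.py
```

```text
wrist [580.42 104.24] -4.56972368716809 [-1.18  0.12  1.14  0.02]
0 handle px [149.2  132.13]
0.01 handle px [156.52 131.95]
0.02 handle px [163.87 131.79]
0.03 handle px [171.24 131.63]
side [582.47  95.36] -5.772859160713551 [-0.33 -1.53  0.27  0.96]
all [580.99 102.46] -4.7699795284698485 [-2.04  0.32  0.21  0.87 -2.39 -2.35 -0.46 -0.86]
0 handle px [147.97 132.49]
0.01 handle px [155.29 132.34]
0.02 handle px [162.63 132.2 ]
0.03 handle px [170.   132.07]
handle obs top (157.06756756756755, 128.92857142857142)
```

View pics/fit1.png

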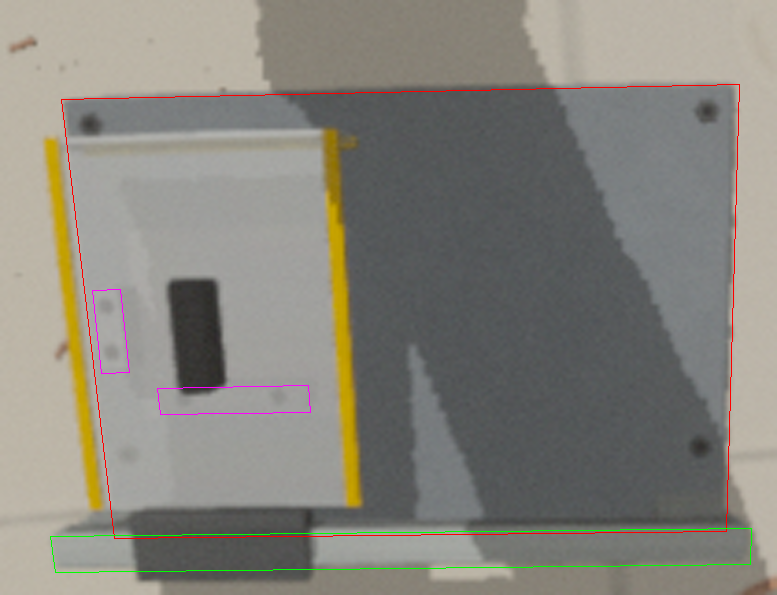

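```bash
python3 - <<'E'
from h import *
np.set_printoptions(suppress=True,precision=2)
def bp(c,uv,z):
    n=cv2.undistortPoints(np.array(uv,float).reshape(1,1,2),c["camera_matrix"],dist(c)).ravel()
    d=c["R"].T@np.array([n[0],n[1],1]); C=-c["R"].T@c["t"]; return C+d*(z-C[2])/d[2]
w=dict(np.load("wrist1.npz")); print(bp(w,(157.1,128.9),92))
P=w["W"].reshape(-1,3); print("bench z",np.nanmedian(w["W"][20:100,220:240,2]),np.nanmedian(w["W"][120:150,340:350,2]),np.nanmedian(w["W"][90:150,250:290,2]),"plate",np.nanmedian(w["W"][90:110,140:150,2]),"handle",np.nanmedian(w["W"][120:140,156:159,2]))
rows([572,37,140],175.4)
E
```

```text
[571.09  37.94  92.  ]
bench z 9.142648069844716 -0.7606405621774333 11.316210562156222 plate 69.09530310455011 handle 91.04352427240613
t 2.45 pose [629.5 163.7 331.6] [-179.79    0.04  174.66] F [-0.7  0.8 -0.5] op 87.1
shift tool mm [  45.6 -130.8  192.1] units [ 0.11 -0.33  0.48]  rotvec deg [-0.21  0.04 -0.74] units [-0.    0.   -0.01]
```

Call:
move_arm(
  moves=[
    {"claw": 0, "dx": 0.02, "dy": -0.055, "dz": 0.08, "rx": 0, "ry": 0, "rz": -0.004},
    {"claw": 0, "dx": 0.02, "dy": -0.055, "dz": 0.08, "rx": 0, "ry": 0, "rz": -0.004},
    {"claw": 0, "dx": 0.02, "dy": -0.055, "dz": 0.08, "rx": 0, "ry": 0, "rz": 0},
    {"claw": 0, "dx": 0.02, "dy": -0.055, "dz": 0.08, "rx": 0, "ry": 0, "rz": 0},
    {"claw": 0, "dx": 0.02, "dy": -0.055, "dz": 0.08, "rx": 0, "ry": 0, "rz": 0},
    {"claw": 0, "dx": 0.015, "dy": -0.052, "dz": 0.08, "rx": 0, "ry": 0, "rz": 0},
    {"claw": 0, "dx": 0, "dy": 0, "dz": 0, "rx": 0, "ry": 0, "rz": 0},
    {"claw": 0, "dx": 0, "dy": 0, "dz": 0, "rx": 0, "ry": 0, "rz": 0},
    {"claw": 0, "dx": 0, "dy": 0, "dz": 0, "rx": 0, "ry": 0, "rz": 0},
    {"claw": 0, "dx": 0, "dy": 0, "dz": 0, "rx": 0, "ry": 0, "rz": 0},
  ],
)

```text
time: 3.45
ee_pos: [574.9, 38.2, 138.1]
eef_rot: [179.9, 0.6, 175.6]
ft_force: [1.0, 0.3, -0.9]
opening: 86.9
```

```bash
python3 - <<'E'
from h import *
rows([572,37,77],175.4)
c=cam("wrist"); cv2.imwrite("pics/wrist2.png",c["img"][:,:,::-1])
E
```

```text
t 3.45 pose [574.9  38.2 138.1] [179.87   0.62 175.64] F [ 1.   0.3 -0.9] op 86.9
shift tool mm [ 3.4 -1.5 61.1] units [ 0.0086 -0.0038  0.1527]  rotvec deg [0.13 0.62 0.24] units [0.0015 0.0069 0.0027]
```

View pics/wrist2.png

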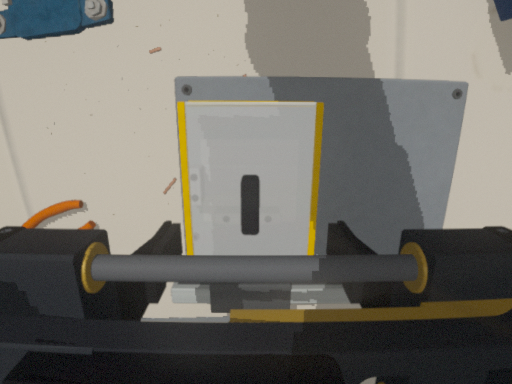

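Call:
move_arm(
  moves=[
    {"claw": 0, "dx": 0.008, "dy": -0.004, "dz": 0.06, "rx": 0, "ry": 0.007, "rz": 0.002},
    {"claw": 0, "dx": 0, "dy": 0, "dz": 0.06, "rx": 0, "ry": 0, "rz": 0},
    {"claw": 0, "dx": 0, "dy": 0, "dz": 0.03, "rx": 0, "ry": 0, "rz": 0},
    {"claw": 0, "dx": 0, "dy": 0, "dz": 0, "rx": 0, "ry": 0, "rz": 0},
    {"claw": 1, "dx": 0, "dy": 0, "dz": 0, "rx": 0, "ry": 0, "rz": 0},
    {"claw": 1, "dx": 0, "dy": 0, "dz": 0, "rx": 0, "ry": 0, "rz": 0},
    {"claw": 1, "dx": 0, "dy": 0, "dz": 0, "rx": 0, "ry": 0, "rz": 0},
    {"claw": 1, "dx": 0, "dy": 0, "dz": 0, "rx": 0, "ry": 0, "rz": 0},
    {"claw": 1, "dx": 0, "dy": 0, "dz": 0, "rx": 0, "ry": 0, "rz": 0},
    {"claw": 1, "dx": 0, "dy": 0, "dz": 0, "rx": 0, "ry": 0, "rz": 0},
  ],
)

```text
time: 4.5
ee_pos: [580.6, 42.5, 86.8]
eef_rot: [179.5, 1.0, 175.8]
ft_force: [0.4, -1.0, -0.9]
opening: 47.0
```

```bash
python3 - <<'E'
from h import *
rows([572,37,77],175.4)
E
```

```text
t 4.5 pose [580.6  42.5  86.8] [179.53   0.99 175.83] F [ 0.4 -1.  -0.9] op 47.0
shift tool mm [ 8.3 -6.2  9.6] units [ 0.0208 -0.0155  0.0239]  rotvec deg [0.47 0.99 0.44] units [0.0052 0.011  0.0049]
```

Call:
move_arm(
  moves=[
    {"claw": 1, "dx": 0.012, "dy": -0.01, "dz": 0.015, "rx": 0.003, "ry": 0.006, "rz": 0.003},
    {"claw": 1, "dx": 0.01, "dy": -0.006, "dz": 0.012, "rx": 0.002, "ry": 0.005, "rz": 0.002},
    {"claw": 1, "dx": 0.002, "dy": 0, "dz": 0.001, "rx": 0, "ry": 0, "rz": 0},
    {"claw": 1, "dx": 0.001, "dy": 0, "dz": 0.001, "rx": 0, "ry": 0, "rz": 0},
    {"claw": 1, "dx": 0, "dy": 0, "dz": 0, "rx": 0, "ry": 0, "rz": 0},
    {"claw": 1, "dx": 0, "dy": 0, "dz": 0, "rx": 0, "ry": 0, "rz": 0},
    {"claw": 1, "dx": 0, "dy": 0, "dz": 0, "rx": 0, "ry": 0, "rz": 0},
    {"claw": 1, "dx": 0, "dy": 0, "dz": 0, "rx": 0, "ry": 0, "rz": 0},
    {"claw": 1, "dx": 0, "dy": 0, "dz": 0, "rx": 0, "ry": 0, "rz": 0},
    {"claw": 1, "dx": 0, "dy": 0, "dz": 0, "rx": 0, "ry": 0, "rz": 0},
  ],
)

```text
time: 5.5
ee_pos: [568.9, 35.9, 73.7]
eef_rot: [-179.9, -0.1, 175.3]
ft_force: [-0.7, -0.4, -1.1]
opening: 13.7
```

```bash
python3 - <<'E'
from h import *
rows([572,37,77],175.4)
E
```

```text
t 5.5 pose [568.9  35.9  73.7] [-1.7994e+02 -1.4000e-01  1.7533e+02] F [-0.7 -0.4 -1.1] op 13.7
shift tool mm [-3.   1.3 -3.4] units [-0.0074  0.0033 -0.0084]  rotvec deg [-0.06 -0.14 -0.07] units [-0.0006 -0.0015 -0.0008]
```

Call:
move_arm(
  moves=[
    {"claw": 1, "dx": 0, "dy": 0.03, "dz": 0, "rx": 0, "ry": 0, "rz": 0},
    {"claw": 1, "dx": 0, "dy": 0.05, "dz": 0, "rx": 0, "ry": 0, "rz": 0},
    {"claw": 1, "dx": 0, "dy": 0.05, "dz": 0, "rx": 0, "ry": 0, "rz": 0},
    {"claw": 1, "dx": 0, "dy": 0.05, "dz": 0, "rx": 0, "ry": 0, "rz": 0},
    {"claw": 1, "dx": 0, "dy": 0.05, "dz": 0, "rx": 0, "ry": 0, "rz": 0},
    {"claw": 1, "dx": 0, "dy": 0.03, "dz": 0, "rx": 0, "ry": 0, "rz": 0},
    {"claw": 1, "dx": 0, "dy": 0.02, "dz": 0, "rx": 0, "ry": 0, "rz": 0},
    {"claw": 1, "dx": 0, "dy": 0.02, "dz": 0, "rx": 0, "ry": 0, "rz": 0},
    {"claw": 1, "dx": 0, "dy": 0.015, "dz": 0, "rx": 0, "ry": 0, "rz": 0},
    {"claw": 1, "dx": 0, "dy": 0.015, "dz": 0, "rx": 0, "ry": 0, "rz": 0},
  ],
)

```text
time: 6.5
ee_pos: [578.9, 160.7, 73.5]
eef_rot: [-178.9, -0.4, 174.9]
ft_force: [-4.1, -16.6, 6.4]
opening: 13.8
```

```bash
python3 - <<'E'
from h import *
rows([579,160,75],175.4)
E
```

```text
t 6.5 pose [578.9 160.7  73.5] [-178.86   -0.39  174.94] F [ -4.1 -16.6   6.4] op 13.8
shift tool mm [-0.1 -0.8 -1.4] units [-0.0004 -0.0019 -0.0036]  rotvec deg [-1.13 -0.4  -0.46] units [-0.0126 -0.0044 -0.0051]
```

Call:
move_arm(
  moves=[
    {"claw": 1, "dx": 0, "dy": 0.015, "dz": 0, "rx": 0, "ry": 0, "rz": 0},
    {"claw": 1, "dx": 0, "dy": 0.015, "dz": 0, "rx": 0, "ry": 0, "rz": 0},
    {"claw": 0, "dx": 0, "dy": 0, "dz": 0, "rx": 0, "ry": 0, "rz": 0},
    {"claw": 0, "dx": 0, "dy": 0, "dz": 0, "rx": 0, "ry": 0, "rz": 0},
    {"claw": 0, "dx": 0, "dy": 0, "dz": 0, "rx": 0, "ry": 0, "rz": 0},
    {"claw": 0, "dx": 0, "dy": 0, "dz": 0, "rx": 0, "ry": 0, "rz": 0},
    {"claw": 0, "dx": 0, "dy": 0, "dz": -0.06, "rx": 0, "ry": 0, "rz": 0},
    {"claw": 0, "dx": 0, "dy": 0, "dz": -0.11, "rx": 0, "ry": 0, "rz": 0},
    {"claw": 0, "dx": 0, "dy": 0, "dz": -0.11, "rx": 0, "ry": 0, "rz": 0},
    {"claw": 0, "dx": 0, "dy": 0, "dz": -0.1, "rx": 0, "ry": 0, "rz": 0},
  ],
)

```text
time: 7.5
ee_pos: [576.3, 167.1, 221.8]
eef_rot: [-177.8, -1.5, 174.4]
ft_force: [0.8, 0.6, -0.4]
opening: 69.8
```

```bash
python3 - <<'E'
from h import *
rows([514.5,365.5,130],121.5)
c=cam("wrist"); cv2.imwrite("pics/wrist3.png",c["img"][:,:,::-1])
c=cam("side"); cv2.imwrite("pics/side3.png",c["img"][:,:,::-1])
E
```

```text
t 7.5 pose [576.3 167.1 221.8] [-177.82   -1.5   174.4 ] F [ 0.8  0.6 -0.4] op 69.8
shift tool mm [ 78.5 194.9  86.5] units [0.1961 0.4872 0.2163]  rotvec deg [-2.72 -0.39 52.92] units [-0.0302 -0.0043  0.588 ]
```

View pics/wrist3.png

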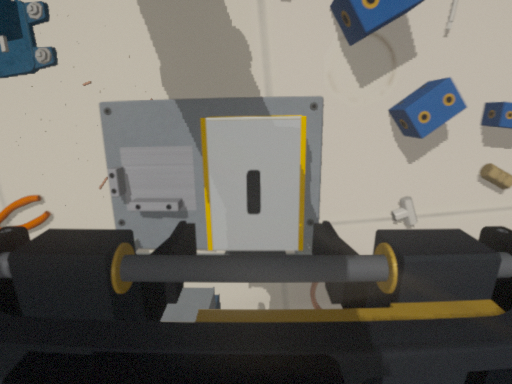

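View pics/side3.png

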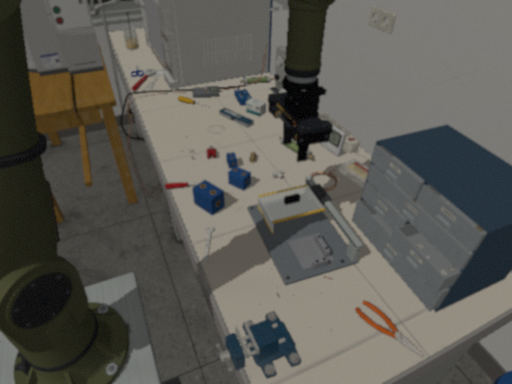

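Call:
move_arm(
  moves=[
    {"claw": 0, "dx": 0.04, "dy": 0.097, "dz": 0.02, "rx": -0.015, "ry": 0, "rz": 0},
    {"claw": 0, "dx": 0.04, "dy": 0.097, "dz": 0.04, "rx": -0.015, "ry": 0, "rz": 0},
    {"claw": 0, "dx": 0.04, "dy": 0.097, "dz": 0.05, "rx": 0, "ry": 0, "rz": 0},
    {"claw": 0, "dx": 0.04, "dy": 0.097, "dz": 0.05, "rx": 0, "ry": 0, "rz": 0},
    {"claw": 0, "dx": 0.038, "dy": 0.097, "dz": 0.05, "rx": 0, "ry": 0, "rz": 0},
    {"claw": 0, "dx": 0, "dy": 0, "dz": 0, "rx": 0, "ry": 0, "rz": 0.093},
    {"claw": 0, "dx": 0, "dy": 0, "dz": 0, "rx": 0, "ry": 0, "rz": 0.093},
    {"claw": 0, "dx": 0, "dy": 0, "dz": 0, "rx": 0, "ry": 0, "rz": 0.093},
    {"claw": 0, "dx": 0, "dy": 0, "dz": 0, "rx": 0, "ry": 0, "rz": 0.093},
    {"claw": 0, "dx": 0, "dy": 0, "dz": 0, "rx": 0, "ry": 0, "rz": 0.093},
  ],
)

```text
time: 8.6
ee_pos: [513.2, 382.3, 137.0]
eef_rot: [179.9, -1.5, 131.3]
ft_force: [0.1, 0.3, -0.9]
opening: 86.7
```

```bash
python3 - <<'E'
from h import *
rows([514.5,365.5,130],121.5)
E
```

```text
t 8.6 pose [513.2 382.3 137. ] [179.86  -1.5  131.29] F [ 0.1  0.3 -0.9] op 86.7
shift tool mm [-13.6 -10.1   6.6] units [-0.0341 -0.0253  0.0165]  rotvec deg [ 0.01 -1.51  9.79] units [ 1.000e-04 -1.670e-02  1.088e-01]
```

Call:
move_arm(
  moves=[
    {"claw": 0, "dx": -0.017, "dy": -0.012, "dz": 0.008, "rx": 0, "ry": -0.01, "rz": 0},
    {"claw": 0, "dx": -0.017, "dy": -0.013, "dz": 0.008, "rx": 0, "ry": -0.007, "rz": 0},
    {"claw": 0, "dx": 0, "dy": 0, "dz": 0, "rx": 0, "ry": 0, "rz": 0.055},
    {"claw": 0, "dx": 0, "dy": 0, "dz": 0, "rx": 0, "ry": 0, "rz": 0.04},
    {"claw": 0, "dx": 0, "dy": 0, "dz": 0, "rx": 0, "ry": 0, "rz": 0},
    {"claw": 0, "dx": 0, "dy": 0, "dz": 0, "rx": 0, "ry": 0, "rz": 0},
    {"claw": 0, "dx": 0, "dy": 0, "dz": 0, "rx": 0, "ry": 0, "rz": 0},
    {"claw": 0, "dx": 0, "dy": 0, "dz": 0, "rx": 0, "ry": 0, "rz": 0},
    {"claw": 0, "dx": 0, "dy": 0, "dz": 0, "rx": 0, "ry": 0, "rz": 0},
    {"claw": 0, "dx": 0, "dy": 0, "dz": 0, "rx": 0, "ry": 0, "rz": 0},
  ],
)

```text
time: 9.6
ee_pos: [512.6, 361.3, 125.9]
eef_rot: [-179.9, 0.3, 123.6]
ft_force: [-0.1, -1.0, 0.9]
opening: 86.9
```

```bash
python3 - <<'E'
from h import *
rows([514.5,365.5,27],121.5)
c=cam("wrist"); W=cloud(c); np.savez("wrist4.npz",W=W,**c); cv2.imwrite("pics/wrist4.png",c["img"][:,:,::-1])
hsv=cv2.cvtColor(c["img"],cv2.COLOR_RGB2HSV)
m=((hsv[...,0]>100)&(hsv[...,0]<125)&(hsv[...,1]>120)&(hsv[...,2]>40))
w=W[m]; w=w[(abs(w[:,0]-513)<45)&(abs(w[:,1]-366)<45)&(w[:,2]>42)&(w[:,2]<55)]
print(len(w),w.mean(0),cv2.minAreaRect(w[:,:2].astype(np.float32)))
E
```

```text
t 9.6 pose [512.6 361.3 125.9] [-179.9     0.27  123.59] F [-0.1 -1.   0.9] op 86.9
shift tool mm [ 2.9  4.1 98.9] units [0.0072 0.0102 0.2472]  rotvec deg [-0.1   0.27  2.09] units [-0.0011  0.0031  0.0232]
2491 [513.47423314 368.97777502  47.18697679] ((515.0025024414062, 367.3764953613281), (38.17197036743164, 58.88285827636719), 32.49877166748047)
```

View pics/wrist4.png

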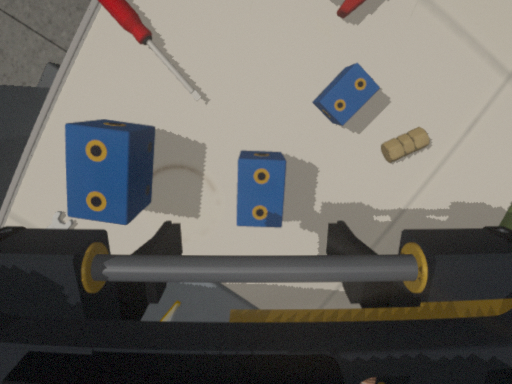

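Call:
move_arm(
  moves=[
    {"claw": 0, "dx": 0.008, "dy": 0.012, "dz": 0.04, "rx": 0, "ry": 0.003, "rz": 0.017},
    {"claw": 0, "dx": 0, "dy": 0, "dz": 0.08, "rx": 0, "ry": 0, "rz": 0},
    {"claw": 0, "dx": 0, "dy": 0, "dz": 0.08, "rx": 0, "ry": 0, "rz": 0},
    {"claw": 0, "dx": 0, "dy": 0, "dz": 0.03, "rx": 0, "ry": 0, "rz": 0},
    {"claw": 0, "dx": 0, "dy": 0, "dz": 0, "rx": 0, "ry": 0, "rz": 0},
    {"claw": 0, "dx": 0, "dy": 0, "dz": 0, "rx": 0, "ry": 0, "rz": 0},
    {"claw": 0, "dx": 0, "dy": 0, "dz": 0, "rx": 0, "ry": 0, "rz": 0},
    {"claw": 0, "dx": 0, "dy": 0, "dz": 0, "rx": 0, "ry": 0, "rz": 0},
    {"claw": 0, "dx": 0, "dy": 0, "dz": 0, "rx": 0, "ry": 0, "rz": 0},
    {"claw": 0, "dx": 0, "dy": 0, "dz": 0, "rx": 0, "ry": 0, "rz": 0},
  ],
)

```text
time: 10.65
ee_pos: [518.1, 370.6, 33.0]
eef_rot: [179.6, -0.1, 121.7]
ft_force: [-0.4, -0.3, -0.4]
opening: 86.7
```

```bash
python3 - <<'E'
from h import *
rows([515,366.5,27],122)
E
```

```text
t 10.65 pose [518.1 370.6  33. ] [ 1.7960e+02 -1.4000e-01  1.2175e+02] F [-0.4 -0.3 -0.4] op 86.7
shift tool mm [-1.8 -4.8  6. ] units [-0.0046 -0.0121  0.0149]  rotvec deg [ 0.4  -0.14 -0.25] units [ 0.0045 -0.0016 -0.0028]
```

Call:
move_arm(
  moves=[
    {"claw": 0, "dx": -0.005, "dy": -0.012, "dz": 0.012, "rx": 0.005, "ry": 0, "rz": 0},
    {"claw": 0, "dx": 0, "dy": 0, "dz": 0.003, "rx": 0, "ry": 0, "rz": 0},
    {"claw": 1, "dx": 0, "dy": 0, "dz": 0, "rx": 0, "ry": 0, "rz": 0},
    {"claw": 1, "dx": 0, "dy": 0, "dz": 0, "rx": 0, "ry": 0, "rz": 0},
    {"claw": 1, "dx": 0, "dy": 0, "dz": 0, "rx": 0, "ry": 0, "rz": 0},
    {"claw": 1, "dx": 0, "dy": 0, "dz": 0, "rx": 0, "ry": 0, "rz": 0},
    {"claw": 1, "dx": 0, "dy": 0, "dz": 0, "rx": 0, "ry": 0, "rz": 0},
    {"claw": 1, "dx": 0, "dy": 0, "dz": 0, "rx": 0, "ry": 0, "rz": 0},
    {"claw": 1, "dx": 0, "dy": 0, "dz": 0, "rx": 0, "ry": 0, "rz": 0},
    {"claw": 1, "dx": 0, "dy": 0, "dz": 0, "rx": 0, "ry": 0, "rz": 0},
  ],
)

```text
time: 11.65
ee_pos: [515.3, 366.3, 27.3]
eef_rot: [180.0, -0.2, 121.7]
ft_force: [-0.4, -0.3, 0.5]
opening: 40.4
```

```bash
python3 - <<'E'
from h import *
rows([515,366.5,27],122)
E
```

```text
t 11.65 pose [515.3 366.3  27.3] [ 1.8000e+02 -1.6000e-01  1.2175e+02] F [-0.4 -0.3  0.5] op 40.4
shift tool mm [ 0.3 -0.2  0.3] units [ 0.0007 -0.0005  0.0008]  rotvec deg [ 0.   -0.16 -0.25] units [ 0.0001 -0.0017 -0.0028]
```

```bash
python3 - <<'E'
from h import *
for n in ["side","scene"]:
    c=cam(n); W=cloud(c); np.savez(f"{n}5.npz",W=W,**c)
    if n=="side":
        a=cv2.resize(c["img"][180:300,235:375],None,fx=5.5,fy=5,interpolation=cv2.INTER_CUBIC)
    else:
        a=cv2.resize(c["img"][130:220,205:335],None,fx=6,fy=6,interpolation=cv2.INTER_CUBIC)
    cv2.imwrite(f"pics/{n}5.png",a[:,:,::-1])
rows([515,366.5,180],122)
E
```

```text
t 11.75 pose [515.3 366.4  27.3] [ 1.7999e+02 -1.6000e-01  1.2174e+02] F [-0.5  0.2  0.1] op 39.5
shift tool mm [   0.7   -0.2 -152.7] units [ 0.0018 -0.0005 -0.3817]  rotvec deg [ 0.01 -0.16 -0.26] units [ 0.0001 -0.0018 -0.0029]
```

View pics/side5.png

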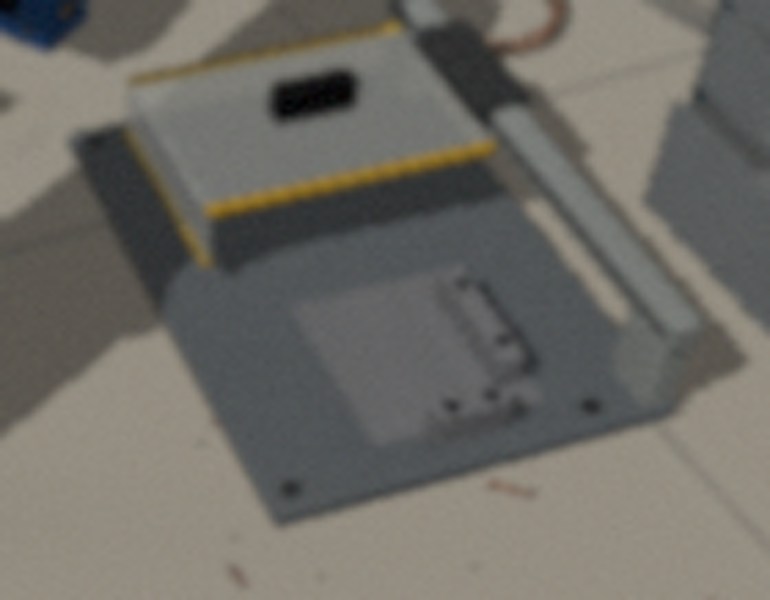

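View pics/scene5.png

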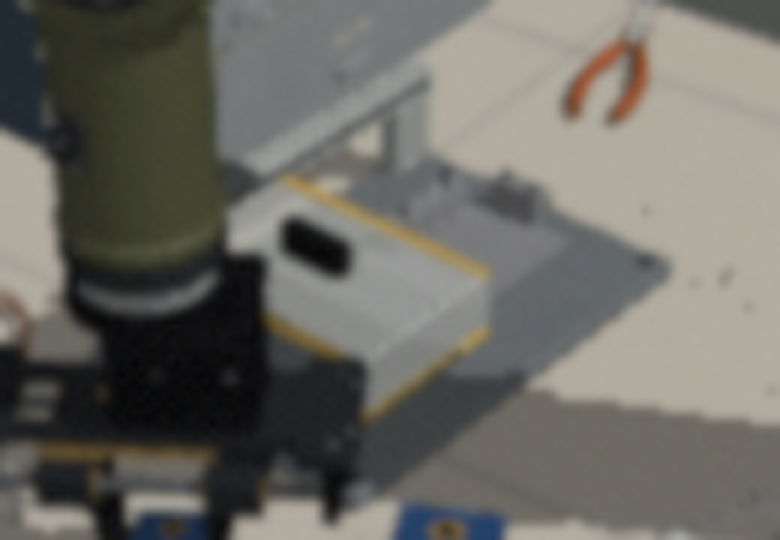

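Call:
move_arm(
  moves=[
    {"claw": 1, "dx": 0, "dy": 0, "dz": 0, "rx": 0, "ry": 0, "rz": 0},
    {"claw": 1, "dx": 0, "dy": 0, "dz": -0.04, "rx": 0, "ry": 0, "rz": 0},
    {"claw": 1, "dx": 0, "dy": 0, "dz": -0.08, "rx": 0, "ry": 0, "rz": 0},
    {"claw": 1, "dx": 0, "dy": 0, "dz": -0.1, "rx": 0, "ry": 0, "rz": 0.06},
    {"claw": 1, "dx": 0, "dy": 0, "dz": -0.1, "rx": 0, "ry": 0, "rz": 0.08},
    {"claw": 1, "dx": 0, "dy": 0, "dz": -0.06, "rx": 0, "ry": 0, "rz": 0.08},
    {"claw": 1, "dx": 0, "dy": 0, "dz": 0, "rx": 0, "ry": 0, "rz": 0.08},
    {"claw": 1, "dx": 0, "dy": 0, "dz": 0, "rx": 0, "ry": 0, "rz": 0.08},
    {"claw": 1, "dx": 0, "dy": 0, "dz": 0, "rx": 0, "ry": 0, "rz": 0.02},
    {"claw": 1, "dx": 0, "dy": 0, "dz": 0, "rx": 0, "ry": 0, "rz": 0},
  ],
)

```text
time: 12.75
ee_pos: [512.1, 363.0, 188.3]
eef_rot: [-179.5, 0.2, 84.2]
ft_force: [-0.2, -0.1, -4.6]
opening: 39.5
```

```bash
python3 - <<'E'
from h import *
rows([567.8,34,170],85.4)
E
```

```text
t 12.75 pose [512.1 363.  188.3] [-1.7953e+02  1.5000e-01  8.4190e+01] F [-0.2 -0.1 -4.6] op 39.5
shift tool mm [-321.6   88.9   18.4] units [-0.8041  0.2222  0.0461]  rotvec deg [-0.47  0.15 -1.21] units [-0.0052  0.0016 -0.0134]
```

Call:
move_arm(
  moves=[
    {"claw": 1, "dx": -0.06, "dy": 0.017, "dz": 0.005, "rx": -0.005, "ry": 0, "rz": -0.013},
    {"claw": 1, "dx": -0.1, "dy": 0.028, "dz": 0.005, "rx": 0, "ry": 0, "rz": 0},
    {"claw": 1, "dx": -0.1, "dy": 0.028, "dz": 0.005, "rx": 0, "ry": 0, "rz": 0},
    {"claw": 1, "dx": -0.1, "dy": 0.028, "dz": 0.005, "rx": 0, "ry": 0, "rz": 0},
    {"claw": 1, "dx": -0.1, "dy": 0.028, "dz": 0.005, "rx": 0, "ry": 0, "rz": 0},
    {"claw": 1, "dx": -0.1, "dy": 0.028, "dz": 0.005, "rx": 0, "ry": 0, "rz": 0},
    {"claw": 1, "dx": -0.1, "dy": 0.028, "dz": 0.005, "rx": 0, "ry": 0, "rz": 0},
    {"claw": 1, "dx": -0.08, "dy": 0.022, "dz": 0.005, "rx": 0, "ry": 0, "rz": 0},
    {"claw": 1, "dx": -0.04, "dy": 0.01, "dz": 0, "rx": 0, "ry": 0, "rz": 0},
    {"claw": 1, "dx": 0, "dy": 0, "dz": 0, "rx": 0, "ry": 0, "rz": 0},
  ],
)

```text
time: 13.75
ee_pos: [572.7, 34.3, 173.1]
eef_rot: [-179.7, 0.1, 86.3]
ft_force: [-0.5, -0.1, -3.2]
opening: 39.9
```

```bash
python3 - <<'E'
from h import *
rows([567.8,34,100],85.4)
E
```

```text
t 13.75 pose [572.7  34.3 173.1] [-1.7973e+02  9.0000e-02  8.6300e+01] F [-0.5 -0.1 -3.2] op 39.9
shift tool mm [-0.5 -4.5 73.1] units [-0.0013 -0.0113  0.1829]  rotvec deg [-0.27  0.09  0.9 ] units [-0.003  0.001  0.01 ]
```

Call:
move_arm(
  moves=[
    {"claw": 1, "dx": -0.001, "dy": -0.011, "dz": 0.05, "rx": -0.003, "ry": 0, "rz": 0.01},
    {"claw": 1, "dx": 0, "dy": 0, "dz": 0.08, "rx": 0, "ry": 0, "rz": 0},
    {"claw": 1, "dx": 0, "dy": 0, "dz": 0.07, "rx": 0, "ry": 0, "rz": 0},
    {"claw": 1, "dx": 0, "dy": 0, "dz": 0.04, "rx": 0, "ry": 0, "rz": 0},
    {"claw": 1, "dx": 0, "dy": 0, "dz": 0.01, "rx": 0, "ry": 0, "rz": 0},
    {"claw": 1, "dx": 0, "dy": 0, "dz": 0, "rx": 0, "ry": 0, "rz": 0},
    {"claw": 1, "dx": 0, "dy": 0, "dz": 0, "rx": 0, "ry": 0, "rz": 0},
    {"claw": 1, "dx": 0, "dy": 0, "dz": 0, "rx": 0, "ry": 0, "rz": 0},
    {"claw": 1, "dx": 0, "dy": 0, "dz": 0, "rx": 0, "ry": 0, "rz": 0},
    {"claw": 1, "dx": 0, "dy": 0, "dz": 0, "rx": 0, "ry": 0, "rz": 0},
  ],
)

```text
time: 14.75
ee_pos: [569.7, 44.3, 75.6]
eef_rot: [179.7, -0.4, 86.1]
ft_force: [0.2, -1.2, -3.5]
opening: 39.5
```

```bash
python3 - <<'E'
from h import *
rows([567.8,34,41],85.4)
c=cam("side"); np.savez("side6.npz",**c)
a=cv2.resize(c["img"][160:300,225:375],None,fx=5.2,fy=4.3,interpolation=cv2.INTER_CUBIC); cv2.imwrite("pics/side6.png",a[:,:,::-1])
c=cam("wrist"); cv2.imwrite("pics/wrist6.png",c["img"][:,:,::-1])
E
```

```text
t 14.75 pose [569.7  44.3  75.6] [179.71  -0.44  86.06] F [ 0.2 -1.2 -3.5] op 39.5
shift tool mm [-10.7  -1.4  34.5] units [-0.0267 -0.0034  0.0864]  rotvec deg [ 0.29 -0.44  0.66] units [ 0.0032 -0.0049  0.0073]
```

View pics/side6.png

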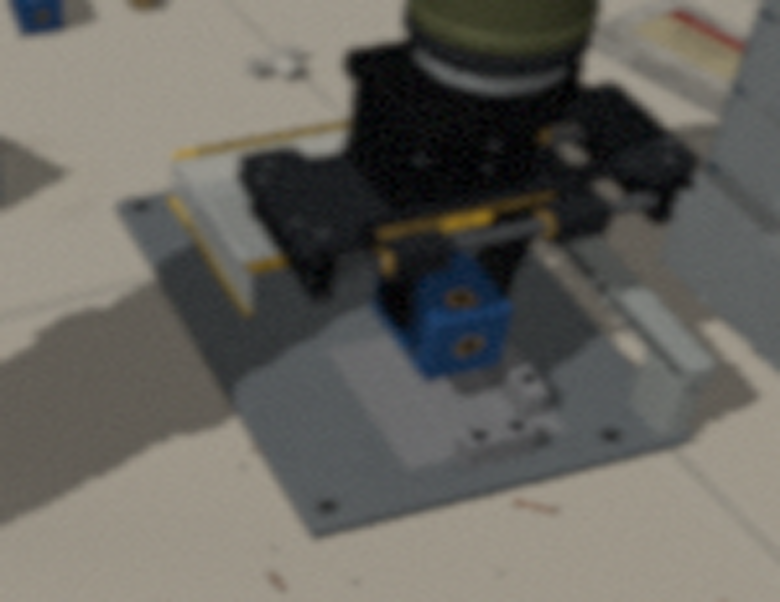

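View pics/wrist6.png

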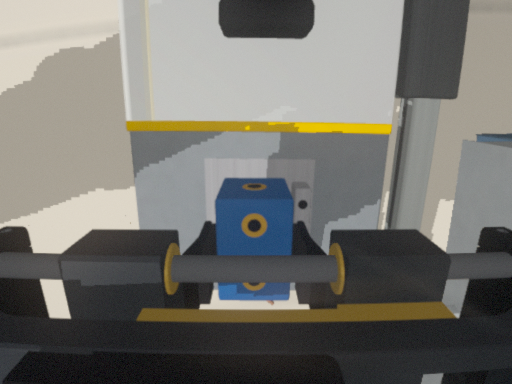

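Call:
move_arm(
  moves=[
    {"claw": 1, "dx": -0.015, "dy": -0.005, "dz": 0.02, "rx": 0.003, "ry": -0.005, "rz": 0.006},
    {"claw": 1, "dx": -0.008, "dy": 0, "dz": 0.03, "rx": 0, "ry": 0, "rz": 0},
    {"claw": 1, "dx": 0, "dy": 0, "dz": 0.02, "rx": 0, "ry": 0, "rz": 0},
    {"claw": 1, "dx": 0, "dy": 0, "dz": 0.005, "rx": 0, "ry": 0, "rz": 0},
    {"claw": 1, "dx": 0, "dy": 0, "dz": 0, "rx": 0, "ry": 0, "rz": 0},
    {"claw": 1, "dx": 0, "dy": 0, "dz": 0, "rx": 0, "ry": 0, "rz": 0},
    {"claw": 1, "dx": 0, "dy": 0, "dz": 0, "rx": 0, "ry": 0, "rz": 0},
    {"claw": 1, "dx": 0, "dy": 0, "dz": 0, "rx": 0, "ry": 0, "rz": 0},
    {"claw": 1, "dx": 0, "dy": 0, "dz": 0, "rx": 0, "ry": 0, "rz": 0},
    {"claw": 1, "dx": 0, "dy": 0, "dz": 0, "rx": 0, "ry": 0, "rz": 0},
  ],
)

```text
time: 15.85
ee_pos: [566.6, 34.0, 42.5]
eef_rot: [-180.0, 0.1, 85.4]
ft_force: [-0.1, -0.2, -3.7]
opening: 39.9
```

```bash
python3 - <<'E'
from h import *
rows([567.8,34,39],85.4)
E
```

```text
t 15.85 pose [566.6  34.   42.5] [-1.7996e+02  8.0000e-02  8.5430e+01] F [-0.1 -0.2 -3.7] op 39.9
shift tool mm [0.1 1.2 3.5] units [0.0004 0.0029 0.0087]  rotvec deg [-0.04  0.08  0.03] units [-0.0004  0.0009  0.0003]
```

Call:
move_arm(
  moves=[
    {"claw": 1, "dx": 0, "dy": 0, "dz": 0.003, "rx": 0, "ry": 0, "rz": 0},
    {"claw": 1, "dx": 0, "dy": 0, "dz": 0.003, "rx": 0, "ry": 0, "rz": 0},
    {"claw": 1, "dx": 0, "dy": 0, "dz": 0.003, "rx": 0, "ry": 0, "rz": 0},
    {"claw": 1, "dx": 0, "dy": 0, "dz": 0.003, "rx": 0, "ry": 0, "rz": 0},
    {"claw": 1, "dx": 0, "dy": 0, "dz": 0.003, "rx": 0, "ry": 0, "rz": 0},
    {"claw": 1, "dx": 0, "dy": 0, "dz": 0.003, "rx": 0, "ry": 0, "rz": 0},
    {"claw": 1, "dx": 0, "dy": 0, "dz": 0.003, "rx": 0, "ry": 0, "rz": 0},
    {"claw": 1, "dx": 0, "dy": 0, "dz": 0.003, "rx": 0, "ry": 0, "rz": 0},
    {"claw": 1, "dx": 0, "dy": 0, "dz": 0.003, "rx": 0, "ry": 0, "rz": 0},
    {"claw": 1, "dx": 0, "dy": 0, "dz": 0.003, "rx": 0, "ry": 0, "rz": 0},
  ],
)

```text
time: 16.85
ee_pos: [569.4, 34.3, 39.3]
eef_rot: [179.9, -0.2, 85.4]
ft_force: [-3.4, -0.3, 5.3]
opening: 39.8
```

```bash
python3 - <<'E'
from h import *
rows([578.6,19.1,39],85.4)
E
```

```text
t 16.85 pose [569.4  34.3  39.3] [179.9   -0.24  85.39] F [-3.4 -0.3  5.3] op 39.8
shift tool mm [-14.4  10.4   0.2] units [-0.036   0.0261  0.0006]  rotvec deg [ 0.1  -0.24 -0.01] units [ 0.0011 -0.0026 -0.0001]
```

Call:
move_arm(
  moves=[
    {"claw": 1, "dx": 0, "dy": 0.006, "dz": 0.001, "rx": 0, "ry": -0.002, "rz": 0},
    {"claw": 1, "dx": 0, "dy": 0.007, "dz": 0.001, "rx": 0, "ry": 0, "rz": 0},
    {"claw": 1, "dx": 0, "dy": 0.007, "dz": 0.001, "rx": 0, "ry": 0, "rz": 0},
    {"claw": 1, "dx": 0, "dy": 0.007, "dz": 0.001, "rx": 0, "ry": 0, "rz": 0},
    {"claw": 1, "dx": -0.007, "dy": 0.003, "dz": 0.001, "rx": 0, "ry": 0, "rz": 0},
    {"claw": 1, "dx": -0.007, "dy": 0.003, "dz": 0.001, "rx": 0, "ry": 0, "rz": 0},
    {"claw": 1, "dx": -0.007, "dy": 0.003, "dz": 0.001, "rx": 0, "ry": 0, "rz": 0},
    {"claw": 1, "dx": -0.007, "dy": 0.003, "dz": 0.001, "rx": 0, "ry": 0, "rz": 0},
    {"claw": 1, "dx": -0.007, "dy": 0.003, "dz": 0.001, "rx": 0, "ry": 0, "rz": 0},
    {"claw": 1, "dx": -0.005, "dy": 0.003, "dz": 0.001, "rx": 0, "ry": 0, "rz": 0},
  ],
)

```text
time: 17.85
ee_pos: [578.3, 33.0, 39.8]
eef_rot: [-178.6, -1.2, 86.0]
ft_force: [-7.4, 2.8, 9.0]
opening: 39.7
```

```bash
python3 - <<'E'
from h import *
rows([578.6,19.1,39],85.4)
E
```

```text
t 17.85 pose [578.3  33.   39.8] [-178.61   -1.23   85.99] F [-7.4  2.8  9. ] op 39.7
shift tool mm [-13.8   1.2   0.5] units [-0.0346  0.0031  0.0012]  rotvec deg [-1.4  -1.23  0.61] units [-0.0155 -0.0136  0.0068]
```

Call:
move_arm(
  moves=[
    {"claw": 1, "dx": -0.01, "dy": 0.001, "dz": 0, "rx": -0.008, "ry": -0.007, "rz": 0.004},
    {"claw": 1, "dx": -0.012, "dy": 0.001, "dz": 0, "rx": -0.008, "ry": -0.007, "rz": 0.003},
    {"claw": 1, "dx": -0.012, "dy": 0.001, "dz": 0, "rx": 0, "ry": 0, "rz": 0},
    {"claw": 1, "dx": -0.012, "dy": 0.001, "dz": 0, "rx": 0, "ry": 0, "rz": 0},
    {"claw": 1, "dx": -0.008, "dy": 0.001, "dz": 0, "rx": 0, "ry": 0, "rz": 0},
    {"claw": 1, "dx": 0, "dy": 0, "dz": 0, "rx": 0, "ry": 0, "rz": 0},
    {"claw": 1, "dx": 0, "dy": 0, "dz": 0, "rx": 0, "ry": 0, "rz": 0},
    {"claw": 1, "dx": 0, "dy": 0, "dz": 0, "rx": 0, "ry": 0, "rz": 0},
    {"claw": 1, "dx": 0, "dy": 0, "dz": 0, "rx": 0, "ry": 0, "rz": 0},
    {"claw": 1, "dx": 0, "dy": 0, "dz": 0, "rx": 0, "ry": 0, "rz": 0},
  ],
)

```text
time: 18.85
ee_pos: [577.0, 17.6, 39.4]
eef_rot: [-179.7, -0.5, 85.6]
ft_force: [-3.4, 4.0, 1.7]
opening: 39.8
```

```bash
python3 - <<'E'
from h import *
rows([578.6,19.1,39],85.4)
E
```

```text
t 18.85 pose [577.   17.6  39.4] [-179.73   -0.46   85.63] F [-3.4  4.   1.7] op 39.8
shift tool mm [1.7 1.4 0.4] units [0.0042 0.0036 0.001 ]  rotvec deg [-0.27 -0.46  0.23] units [-0.003  -0.0051  0.0025]
```

Call:
move_arm(
  moves=[
    {"claw": 1, "dx": -0.006, "dy": 0.006, "dz": 0.001, "rx": -0.003, "ry": -0.005, "rz": 0.002},
    {"claw": 1, "dx": -0.01, "dy": 0.01, "dz": 0.002, "rx": -0.001, "ry": 0, "rz": 0},
    {"claw": 1, "dx": -0.01, "dy": 0.01, "dz": 0.002, "rx": -0.001, "ry": 0, "rz": 0},
    {"claw": 1, "dx": -0.01, "dy": 0.01, "dz": 0.002, "rx": -0.001, "ry": 0, "rz": 0},
    {"claw": 1, "dx": -0.01, "dy": 0.01, "dz": 0.002, "rx": -0.001, "ry": 0, "rz": 0},
    {"claw": 1, "dx": -0.01, "dy": 0.01, "dz": 0.002, "rx": -0.001, "ry": 0, "rz": 0},
    {"claw": 1, "dx": -0.01, "dy": 0.01, "dz": 0.002, "rx": -0.001, "ry": 0, "rz": 0},
    {"claw": 1, "dx": -0.01, "dy": 0.01, "dz": 0.002, "rx": -0.001, "ry": 0, "rz": 0},
    {"claw": 1, "dx": -0.01, "dy": 0.01, "dz": 0.002, "rx": -0.001, "ry": 0, "rz": 0},
    {"claw": 1, "dx": -0.01, "dy": 0.01, "dz": 0.002, "rx": -0.001, "ry": 0, "rz": 0},
  ],
)

```text
time: 19.85
ee_pos: [577.4, 17.6, 40.1]
eef_rot: [-175.7, -3.4, 86.2]
ft_force: [-15.2, 9.6, 18.7]
opening: 39.8
```

```bash
python3 - <<'E'
from h import *
rows([578.6,19.1,39],85.4)
print(read_state()["moment"])
c=cam("side"); np.savez("side7.npz",W=cloud(c),**c)
a=cv2.resize(c["img"][160:300,225:375],None,fx=5.2,fy=4.3,interpolation=cv2.INTER_CUBIC); cv2.imwrite("pics/side7.png",a[:,:,::-1])
c=cam("wrist"); cv2.imwrite("pics/wrist7.png",c["img"][:,:,::-1])
E
```

```text
t 19.85 pose [577.4  17.6  40.1] [-175.74   -3.38   86.17] F [-15.2   9.6  18.7] op 39.8
shift tool mm [1.5 1.1 1.1] units [0.0037 0.0028 0.0027]  rotvec deg [-4.28 -3.35  0.9 ] units [-0.0476 -0.0372  0.01  ]
[ 1.98435691  3.41743315 -0.31900124]
```

View pics/side7.png

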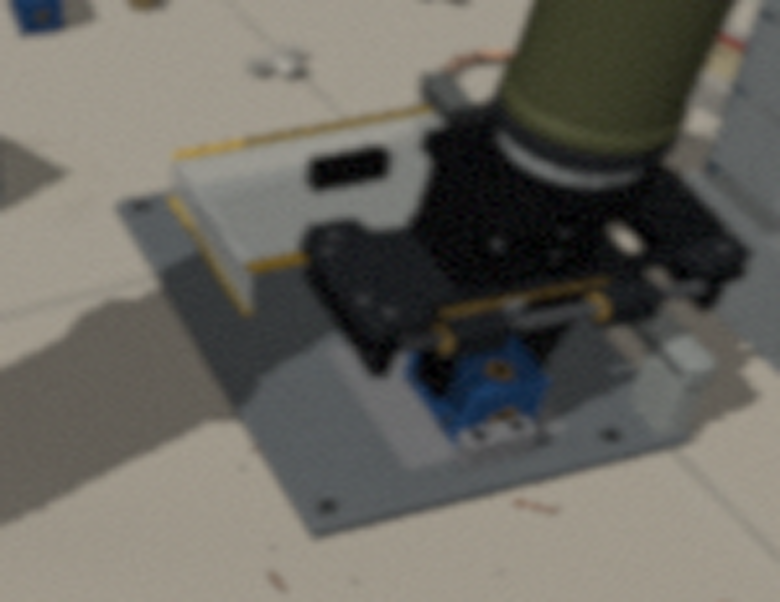

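View pics/wrist7.png

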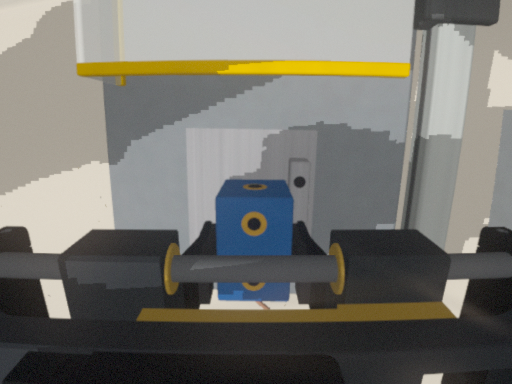

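Call:
move_arm(
  moves=[
    {"claw": 1, "dx": -0.003, "dy": 0.003, "dz": 0, "rx": -0.02, "ry": -0.016, "rz": 0.004},
    {"claw": 1, "dx": -0.003, "dy": 0.003, "dz": 0, "rx": -0.02, "ry": -0.015, "rz": 0.004},
    {"claw": 1, "dx": -0.003, "dy": 0.003, "dz": 0.001, "rx": -0.012, "ry": -0.01, "rz": 0.001},
    {"claw": 1, "dx": -0.004, "dy": 0.004, "dz": 0.001, "rx": -0.004, "ry": -0.002, "rz": 0},
    {"claw": 1, "dx": -0.004, "dy": 0.004, "dz": 0.001, "rx": -0.003, "ry": -0.002, "rz": 0},
    {"claw": 1, "dx": -0.004, "dy": 0.004, "dz": 0.001, "rx": -0.003, "ry": -0.002, "rz": 0},
    {"claw": 1, "dx": -0.004, "dy": 0.004, "dz": 0.001, "rx": -0.003, "ry": -0.002, "rz": 0},
    {"claw": 1, "dx": -0.004, "dy": 0.004, "dz": 0.001, "rx": -0.003, "ry": -0.002, "rz": 0},
    {"claw": 1, "dx": -0.004, "dy": 0.004, "dz": 0.001, "rx": -0.003, "ry": -0.002, "rz": 0},
    {"claw": 1, "dx": -0.004, "dy": 0.004, "dz": 0.001, "rx": -0.003, "ry": -0.002, "rz": 0},
  ],
)

```text
time: 20.95
ee_pos: [576.8, 17.0, 39.0]
eef_rot: [179.4, 0.5, 85.6]
ft_force: [-7.1, 6.0, 9.1]
opening: 39.5
```

```bash
python3 - <<'E'
from h import *
rows([578.6,19.1,39],85.4)
print(read_state()["moment"])
E
```

```text
t 20.95 pose [576.8  17.   39. ] [179.44   0.47  85.56] F [-7.1  6.   9.1] op 39.5
shift tool mm [2.2 1.6 0. ] units [0.0056 0.004  0.    ]  rotvec deg [0.56 0.47 0.16] units [0.0063 0.0052 0.0018]
[ 1.43598589  2.11048315 -0.09947265]
```

Call:
move_arm(
  moves=[
    {"claw": 1, "dx": -0.008, "dy": 0.006, "dz": 0.001, "rx": -0.001, "ry": 0, "rz": 0.001},
    {"claw": 1, "dx": -0.012, "dy": 0.009, "dz": 0.002, "rx": -0.004, "ry": -0.003, "rz": 0.001},
    {"claw": 1, "dx": -0.012, "dy": 0.009, "dz": 0.002, "rx": -0.004, "ry": -0.003, "rz": 0},
    {"claw": 1, "dx": -0.012, "dy": 0.009, "dz": 0.002, "rx": -0.005, "ry": -0.004, "rz": 0},
    {"claw": 1, "dx": -0.012, "dy": 0.009, "dz": 0.002, "rx": -0.005, "ry": -0.004, "rz": 0},
    {"claw": 1, "dx": -0.012, "dy": 0.009, "dz": 0.002, "rx": -0.005, "ry": -0.004, "rz": 0},
    {"claw": 1, "dx": -0.012, "dy": 0.009, "dz": 0.002, "rx": -0.005, "ry": -0.004, "rz": 0},
    {"claw": 1, "dx": -0.012, "dy": 0.009, "dz": 0.002, "rx": -0.005, "ry": -0.004, "rz": 0},
    {"claw": 1, "dx": -0.012, "dy": 0.009, "dz": 0.002, "rx": -0.005, "ry": -0.004, "rz": 0},
    {"claw": 1, "dx": -0.012, "dy": 0.009, "dz": 0.002, "rx": -0.005, "ry": -0.004, "rz": 0},
  ],
)

```text
time: 21.95
ee_pos: [577.0, 17.0, 38.9]
eef_rot: [-180.0, -0.3, 85.9]
ft_force: [-14.3, 11.8, 16.9]
opening: 40.1
```

```bash
python3 - <<'E'
from h import *
rows([578.6,19.1,39],85.4)
print(read_state()["moment"])
c=cam("side"); np.savez("side8.npz",W=cloud(c),**c)
a=cv2.resize(c["img"][215:275,285:345],None,fx=10,fy=10,interpolation=cv2.INTER_CUBIC); cv2.imwrite("pics/side8.png",a[:,:,::-1])
E
```

```text
t 21.95 pose [577.   17.   38.9] [-179.98   -0.25   85.94] F [-14.3  11.8  16.9] op 40.1
shift tool mm [ 2.2  1.5 -0.1] units [ 0.0055  0.0036 -0.0003]  rotvec deg [-0.02 -0.25  0.54] units [-0.0003 -0.0028  0.006 ]
[ 2.34193111  3.37723167 -0.58255263]
```

View pics/side8.png

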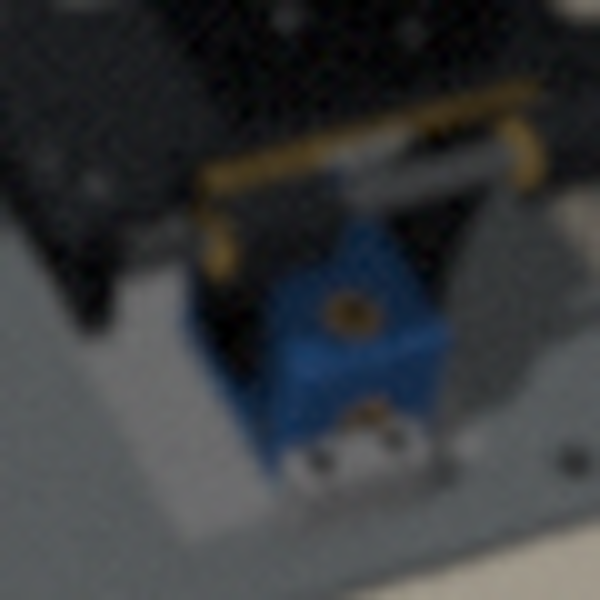

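Call:
move_arm(
  moves=[
    {"claw": 1, "dx": -0.014, "dy": 0.01, "dz": 0.001, "rx": -0.005, "ry": -0.005, "rz": 0},
    {"claw": 1, "dx": -0.016, "dy": 0.011, "dz": 0, "rx": -0.006, "ry": -0.006, "rz": 0.001},
    {"claw": 1, "dx": -0.017, "dy": 0.011, "dz": 0, "rx": -0.006, "ry": -0.006, "rz": 0.001},
    {"claw": 1, "dx": -0.017, "dy": 0.011, "dz": 0, "rx": -0.006, "ry": -0.006, "rz": 0.001},
    {"claw": 1, "dx": -0.017, "dy": 0.011, "dz": 0, "rx": -0.006, "ry": -0.006, "rz": 0.001},
    {"claw": 1, "dx": -0.017, "dy": 0.011, "dz": 0, "rx": -0.006, "ry": -0.006, "rz": 0.001},
    {"claw": 1, "dx": -0.017, "dy": 0.011, "dz": 0, "rx": -0.006, "ry": -0.006, "rz": 0.001},
    {"claw": 1, "dx": -0.017, "dy": 0.011, "dz": 0, "rx": -0.006, "ry": -0.006, "rz": 0.001},
    {"claw": 1, "dx": -0.017, "dy": 0.011, "dz": 0, "rx": -0.006, "ry": -0.006, "rz": 0.001},
    {"claw": 1, "dx": -0.017, "dy": 0.011, "dz": 0, "rx": -0.006, "ry": -0.006, "rz": 0.001},
  ],
)

```text
time: 23.0
ee_pos: [577.0, 16.9, 38.9]
eef_rot: [-179.8, 0.0, 85.9]
ft_force: [-13.8, 14.0, 13.6]
opening: 39.7
```

```bash
python3 - <<'E'
from h import *
rows([578.6,19.1,39],85.4)
print(read_state()["moment"])
c=cam("side"); np.savez("side9.npz",W=cloud(c),**c)
rows([578.6,19.1,39],85.4)
a=cv2.resize(c["img"][170:290,225:365],None,fx=5.5,fy=5,interpolation=cv2.INTER_CUBIC); cv2.imwrite("pics/side9.png",a[:,:,::-1])
c=cam("wrist"); cv2.imwrite("pics/wrist9.png",c["img"][:,:,::-1])
E
```

```text
t 23.0 pose [577.   16.9  38.9] [-1.7983e+02  3.0000e-02  8.5950e+01] F [-13.8  14.   13.6] op 39.7
shift tool mm [ 2.3  1.4 -0.1] units [ 0.0057  0.0035 -0.0002]  rotvec deg [-0.17  0.03  0.55] units [-0.0019  0.0004  0.0061]
[ 3.17434664  3.18162526 -0.6175374 ]
t 23.05 pose [577.   16.9  38.9] [-1.7983e+02  4.0000e-02  8.5950e+01] F [-15.1  14.4  13.6] op 40.0
shift tool mm [ 2.3  1.4 -0.1] units [ 0.0058  0.0036 -0.0002]  rotvec deg [-0.17  0.04  0.55] units [-0.0019  0.0004  0.0061]
```

View pics/side9.png

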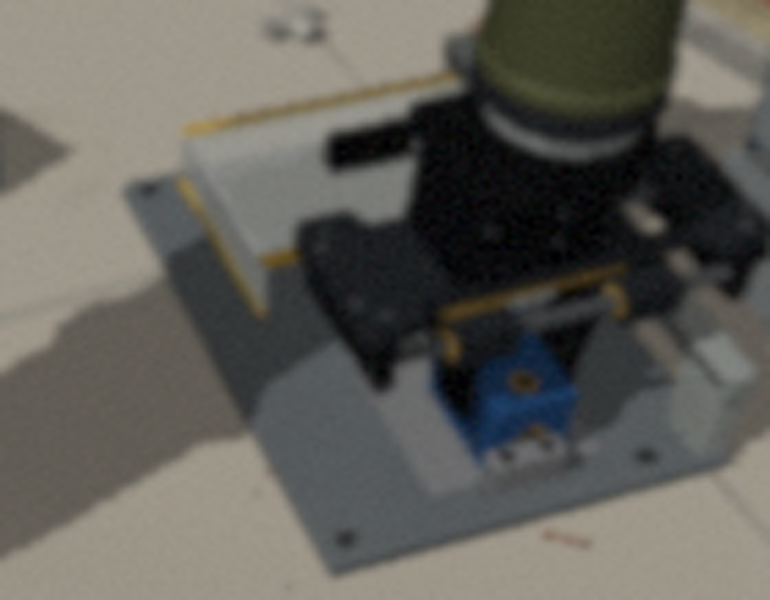

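View pics/wrist9.png

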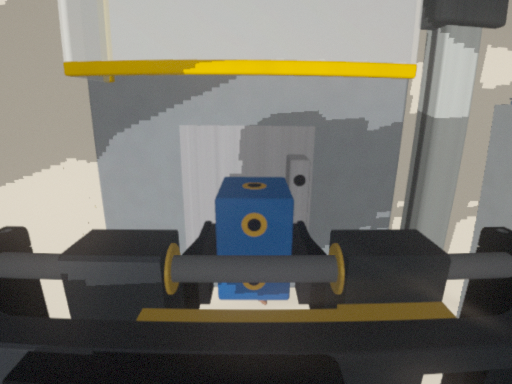

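Everything looks seated. As a last check I'll compare the nest yaw, taken from the guard's edge, with the block and tool yaw, and check the guard's opening.

```bash
cat > chk.py <<'E'
from h import *
np.set_printoptions(suppress=True,precision=2)
def bp(c,uv,z):
    n=cv2.undistortPoints(np.array(uv,float).reshape(1,1,2),c["camera_matrix"],dist(c)).ravel()
    d=c["R"].T@np.array([n[0],n[1],1]); C=-c["R"].T@c["t"]; return C+d*(z-C[2])/d[2]
c=cam("wrist"); hsv=cv2.cvtColor(c["img"],cv2.COLOR_RGB2HSV)
m=(abs(hsv[...,0].astype(int)-24)<6)&(hsv[...,1]>150)&(hsv[...,2]>120); m[110:]=False
P=[]
for u in range(120,400,5):
    v=np.where(m[:,u])[0]
    if len(v)>3: P.append(bp(c,(u,v.mean()),70)[:2])
P=np.array(P); vx,vy,x0,y0=cv2.fitLine(P.astype(np.float32),cv2.DIST_HUBER,0,.01,.01).ravel()
print("edge dir deg (=nest yaw)",np.degrees(np.arctan2(vy,vx)),len(P),"pt",x0,y0)
s,R,p=tool(); print("TCP",p,"tool yaw-90",s["eef_rot"][2]-90)
yaw=np.arctan2(vy,vx)
if abs(yaw)>1.57: yaw-=np.pi*np.sign(yaw)
n=np.array([-np.sin(yaw),np.cos(yaw)])
print("TCP->guard right edge along nest y:",(np.array([x0,y0])-p[:2])@n,"expect ~",(-78-55+135+85),"minus half the edge width")
E
python3 chk.py
python3 - <<'E'
import cv2
a=cv2.imread("pics/wrist9.png"); cv2.imwrite("pics/w9c.png",cv2.resize(a[110:310,170:350],None,fx=4,fy=3,interpolation=cv2.INTER_CUBIC))
E
```

```text
edge dir deg (=nest yaw) -4.5119863 56 pt 595.2626 106.515465
TCP [576.99  16.93  38.93] tool yaw-90 -4.048170919396583
TCP->guard right edge along nest y: 90.74618311267133 expect ~ 87 minus half the edge width
```

View pics/w9c.png

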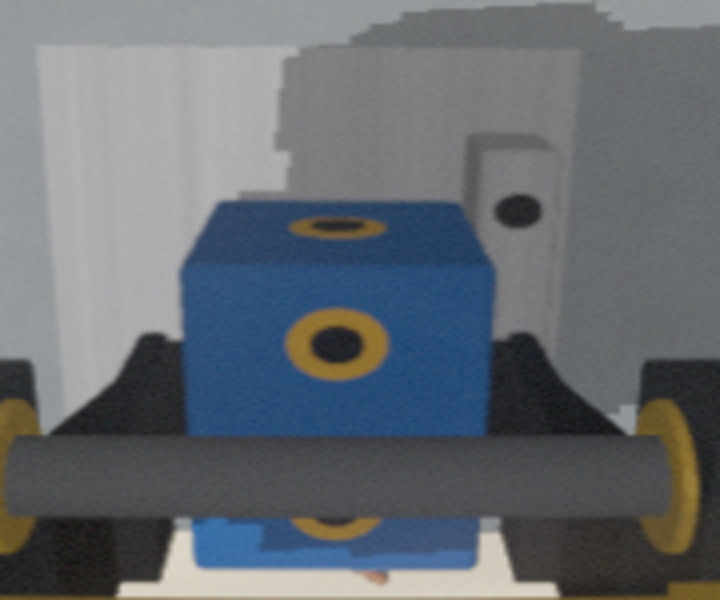

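Call:
move_arm(
  moves=[
    {"claw": 1, "dx": -0.014, "dy": 0.009, "dz": 0, "rx": -0.006, "ry": -0.006, "rz": 0.006},
    {"claw": 1, "dx": -0.014, "dy": 0.009, "dz": 0, "rx": -0.006, "ry": -0.006, "rz": 0.006},
    {"claw": 1, "dx": -0.016, "dy": 0.01, "dz": 0, "rx": -0.006, "ry": -0.006, "rz": 0.005},
    {"claw": 1, "dx": -0.017, "dy": 0.011, "dz": 0, "rx": -0.006, "ry": -0.006, "rz": 0.004},
    {"claw": 1, "dx": -0.017, "dy": 0.012, "dz": 0, "rx": -0.006, "ry": -0.006, "rz": 0.003},
    {"claw": 1, "dx": -0.017, "dy": 0.012, "dz": 0, "rx": -0.006, "ry": -0.006, "rz": 0.003},
    {"claw": 1, "dx": -0.017, "dy": 0.012, "dz": 0, "rx": -0.006, "ry": -0.006, "rz": 0.003},
    {"claw": 1, "dx": -0.017, "dy": 0.012, "dz": 0, "rx": -0.006, "ry": -0.006, "rz": 0.003},
    {"claw": 1, "dx": -0.017, "dy": 0.012, "dz": 0, "rx": -0.006, "ry": -0.006, "rz": 0.003},
    {"claw": 1, "dx": -0.017, "dy": 0.012, "dz": 0, "rx": -0.006, "ry": -0.006, "rz": 0.003},
  ],
)

```text
time: 24.15
ee_pos: [577.0, 16.4, 38.9]
eef_rot: [-179.8, 1.1, 84.9]
ft_force: [-16.6, 15.1, 13.3]
opening: 40.0
```

```bash
python3 chk.py; python3 - <<'E'
from h import *
for i in range(3):
    rows([578.6,19.1,39],85.5); print(read_state()["moment"]); cam("side")
E
```

```text
edge dir deg (=nest yaw) -4.5072217 56 pt 603.3914 105.9373
TCP [577.    16.48  38.91] tool yaw-90 -5.075700444114162
TCP->guard right edge along nest y: 91.25133981901263 expect ~ 87 minus half the edge width
t 24.2 pose [577.   16.5  38.9] [-179.77    1.1    84.92] F [-14.8  14.3  13.3] op 40.0
shift tool mm [ 2.7  1.4 -0.1] units [ 0.0069  0.0034 -0.0004]  rotvec deg [-0.23  1.1  -0.58] units [-0.0026  0.0122 -0.0064]
[3.30501851 3.33565131 0.19878386]
t 24.25 pose [577.   16.5  38.9] [-179.77    1.1    84.93] F [-15.9  14.5  14.4] op 39.4
shift tool mm [ 2.8  1.4 -0.2] units [ 0.0069  0.0034 -0.0004]  rotvec deg [-0.23  1.09 -0.58] units [-0.0026  0.0122 -0.0064]
[3.33931451 3.28456467 0.14566228]
t 24.3 pose [577.   16.5  38.9] [-179.77    1.09   84.92] F [-15.1  13.9  14.1] op 40.0
shift tool mm [ 2.8  1.4 -0.2] units [ 0.0069  0.0034 -0.0004]  rotvec deg [-0.23  1.09 -0.58] units [-0.0026  0.0121 -0.0064]
[3.32075934 3.29487602 0.18391174]
```

Call:
move_arm(
  moves=[
    {"claw": 1, "dx": -0.016, "dy": 0.011, "dz": 0, "rx": -0.006, "ry": 0.003, "rz": -0.003},
    {"claw": 1, "dx": -0.016, "dy": 0.011, "dz": 0, "rx": -0.007, "ry": 0.001, "rz": -0.002},
    {"claw": 1, "dx": -0.016, "dy": 0.011, "dz": 0, "rx": -0.007, "ry": -0.002, "rz": 0},
    {"claw": 1, "dx": -0.016, "dy": 0.011, "dz": 0, "rx": -0.007, "ry": -0.004, "rz": 0.001},
    {"claw": 1, "dx": -0.016, "dy": 0.011, "dz": 0, "rx": -0.006, "ry": -0.005, "rz": 0.001},
    {"claw": 1, "dx": -0.016, "dy": 0.011, "dz": 0, "rx": -0.006, "ry": -0.005, "rz": 0.001},
    {"claw": 1, "dx": -0.016, "dy": 0.011, "dz": 0, "rx": -0.006, "ry": -0.005, "rz": 0.001},
    {"claw": 1, "dx": -0.016, "dy": 0.011, "dz": 0, "rx": -0.006, "ry": -0.005, "rz": 0.001},
    {"claw": 1, "dx": -0.016, "dy": 0.011, "dz": 0, "rx": -0.006, "ry": -0.005, "rz": 0.001},
    {"claw": 1, "dx": -0.016, "dy": 0.011, "dz": 0, "rx": -0.006, "ry": -0.005, "rz": 0.001},
  ],
)

```text
time: 25.35
ee_pos: [577.0, 16.6, 39.0]
eef_rot: [-179.9, -0.8, 86.0]
ft_force: [-14.7, 14.5, 15.2]
opening: 39.8
```

```bash
python3 - <<'E'
from h import *
for i in range(3):
    rows([578.6,19.1,39],85.5); print(read_state()["moment"]); c=cam("side")
a=cv2.resize(c["img"][170:290,225:365],None,fx=5.5,fy=5,interpolation=cv2.INTER_CUBIC); cv2.imwrite("pics/side10.png",a[:,:,::-1])
E
```

```text
t 25.35 pose [577.   16.6  39. ] [-179.9    -0.77   86.01] F [-14.7  14.5  15.2] op 39.8
shift tool mm [2.6 1.4 0.1] units [0.0066 0.0036 0.0002]  rotvec deg [-0.1  -0.77  0.51] units [-0.0011 -0.0085  0.0057]
[ 2.84812476  3.39224055 -0.56687017]
t 25.4 pose [577.   16.6  39. ] [-179.9    -0.77   86.  ] F [-13.6  14.2  13.8] op 39.6
shift tool mm [2.6 1.4 0.1] units [0.0066 0.0036 0.0002]  rotvec deg [-0.11 -0.77  0.5 ] units [-0.0012 -0.0086  0.0056]
[ 2.87950653  3.38272924 -0.50101362]
t 25.45 pose [577.   16.6  39. ] [-179.9    -0.77   86.01] F [-14.7  14.6  14.2] op 39.9
shift tool mm [2.6 1.5 0.1] units [0.0066 0.0036 0.0001]  rotvec deg [-0.11 -0.77  0.51] units [-0.0012 -0.0085  0.0056]
[ 2.83437529  3.39416362 -0.51486255]
```

View pics/side10.png

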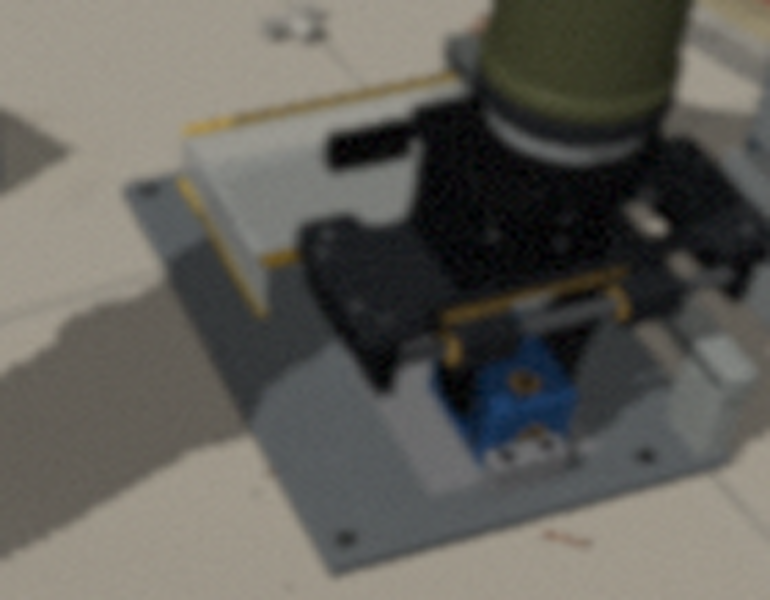

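Call:
move_arm(
  moves=[
    {"claw": 1, "dx": -0.016, "dy": 0.011, "dz": 0, "rx": -0.006, "ry": -0.009, "rz": 0.004},
    {"claw": 1, "dx": -0.016, "dy": 0.011, "dz": 0, "rx": -0.006, "ry": -0.007, "rz": 0.003},
    {"claw": 1, "dx": -0.016, "dy": 0.011, "dz": 0, "rx": -0.006, "ry": -0.006, "rz": 0.002},
    {"claw": 1, "dx": -0.016, "dy": 0.011, "dz": 0, "rx": -0.006, "ry": -0.006, "rz": 0.002},
    {"claw": 1, "dx": -0.016, "dy": 0.011, "dz": 0, "rx": -0.006, "ry": -0.006, "rz": 0.002},
    {"claw": 1, "dx": -0.016, "dy": 0.011, "dz": 0, "rx": -0.006, "ry": -0.0055, "rz": 0.002},
    {"claw": 1, "dx": -0.016, "dy": 0.011, "dz": 0, "rx": -0.006, "ry": -0.0055, "rz": 0.002},
    {"claw": 1, "dx": -0.016, "dy": 0.011, "dz": 0, "rx": -0.006, "ry": -0.0055, "rz": 0.002},
    {"claw": 1, "dx": -0.016, "dy": 0.011, "dz": 0, "rx": -0.006, "ry": -0.0055, "rz": 0.002},
    {"claw": 1, "dx": -0.016, "dy": 0.011, "dz": 0, "rx": -0.006, "ry": -0.0055, "rz": 0.002},
  ],
)

```text
time: 26.5
ee_pos: [577.0, 16.5, 38.9]
eef_rot: [-179.8, 0.2, 85.6]
ft_force: [-14.8, 13.5, 13.0]
opening: 39.6
```

```bash
python3 - <<'E'
from h import *
for i in range(3):
    rows([578.6,19.1,39],85.5); print(read_state()["moment"]); c=cam("side")
E
```

```text
t 26.5 pose [577.   16.5  38.9] [-179.8     0.24   85.63] F [-14.8  13.5  13. ] op 39.6
shift tool mm [ 2.7  1.4 -0.1] units [ 0.0067  0.0034 -0.0004]  rotvec deg [-0.2   0.24  0.12] units [-0.0022  0.0027  0.0014]
[ 3.05047681  3.15847155 -0.16156131]
t 26.55 pose [577.   16.6  38.9] [-179.8     0.24   85.63] F [-14.3  13.9  11.9] op 40.2
shift tool mm [ 2.7  1.4 -0.1] units [ 0.0066  0.0034 -0.0004]  rotvec deg [-0.2   0.24  0.13] units [-0.0022  0.0027  0.0015]
[ 3.07651599  3.16912481 -0.15844926]
t 26.6 pose [577.   16.5  38.9] [-179.81    0.24   85.63] F [-14.4  13.4  13.4] op 40.0
shift tool mm [ 2.7  1.4 -0.1] units [ 0.0067  0.0034 -0.0004]  rotvec deg [-0.19  0.24  0.13] units [-0.0022  0.0027  0.0014]
[ 3.10366407  3.18486136 -0.12434911]
```

Upright to within 0.3°, yaw within 0.15° of the nest, and steady at about 14 N on each stop. Handing in.

```bash
python3 - <<'E'
from rig import *
print(sign_off())
E
```

```text
the job is handed in; nothing more can be done
None
```

The guard is open and the blue 40 x 60 x 48 mm block is seated in the corner, still gripped and pressed against both stops. I handed the job in at 26.6 s.

- **Guard:** I gripped its handle and slid it about 125 mm to the left, until the end of travel pushed back with about 17 N. The later pictures show it still open.
- **Block:** I gripped the middle-sized of the three blue blocks across its 40 mm width, turned it parallel to the nest and set it upright on the floor. I then slid it against the far stop and then the end stop.
- **Last readings before hand-in:**
  - The force was about 14 N from each stop and 13 N from the floor, and it stayed steady over three readings.
  - The tool was upright to within about 0.3°, and its yaw was within about 0.15° of the nest yaw seen by the camera. The grip opening was about 40 mm, as it should be for the block.
- **A problem mended:** on the first hard press the tool tilted by about 4°. I straightened it and pressed again with the tilt held.
- **Small disagreements:**
  - The seated tool position is about 2–3 mm from what the camera fit of the nest predicted.
  - The distance from the tool to the guard edge measured about 91 mm, against an expected 87 mm. I put both down to camera calibration and where I gripped the block, and trusted the contact forces.
- **Other things on the bench:** nothing else was touched, as far as the pictures show.

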